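# Fetch the tape roll from under the low shelf with the reacher

## Robot

A 6-joint arm with a two-finger parallel gripper is mounted at the origin on the work surface. World frame = base frame: x ahead of the robot, y to its left, z up, the work surface at z = 0. Lengths are in m, angles in rad, forces in N, time in s.
With the tool pointing down it reaches from about 0.35 to 0.8 m from the base axis. Payload 7.3 kg.
Tool frame: the origin (TCP) lies at the very end of the fingers, on their centre line; the grasp point (between the pads) lies arm.tcp_to_grasp behind it (arm.tcp_to_grasp is the distance from the TCP to the grasp point, in m); z points along the fingers, y is the line along which they close (so a half turn about z gives the same grasp; the last joint's range is limited). The gripper opens to 85 mm and grips with 20 to 120 N. Pads are 22 mm wide; open, the fingers measure 114 mm over their backs; the gripper's body (76 mm by 85 mm) begins 54 mm behind the grasp point. The pads swing forward as they close: fully open they stand 13 mm farther back than shut.
Start: joints at [1.182, 0.342, 1.524, -0, 1.275, -0.146], TCP at [0.126, 0.51, 0.198] pointing down, gripper open.
Joint ranges: [-2.53, 2.53], [-0.77, 2.02], [0.04, 2.7], [-1, 4.14], [0.28, 2.66], [-3.11, 3.11]. Speed limits (rad/s): [2.57, 2.57, 3.14, 3.14, 3.14, 3.14].

## Interface

Orientations are given as [roll, pitch, yaw] about the fixed x, y, z axes, in that order (R = Rz(yaw) Ry(pitch) Rx(roll)).
In Python, from plant import arm gives the robot as it stands.
- The arm moves only by the shell command python3 -m jog 'ROWS' [FORCE]. ROWS is a JSON object of lists of equal length, an entry for each row: "dp": the shift along the tool's x, y, z in m, a list of three; "dr": the turn, a rotation vector about the tool's x, y, z in degrees, a list of three; "fingers": the opening, from -1 (shut) to 1 (fully open). In form: {"dp": [[dx, dy, dz], ...], "dr": [[rx, ry, rz], ...], "fingers": [fingers, ...]}. A call has 1 to 8 rows; each row shifts and turns the commanded pose from where the row before left it, along the tool's axes as they then stand; what a row does not reach is not made up. A row lasts 1/10 s, in which the tool goes at most 50 mm and 8.59 degrees, less where a joint would pass 70% of its speed; a pose out of reach is approached as far as the arm can. A call with a gripper value outside its range is refused whole. The fingers move at their own pace and stop on an object; FORCE is the grip in N (left out, the last holds). Time passes only in rows, so rows that do not move let the fingers close. It gives the time, the measured TCP pose, the force, the opening and the grip force at its end, in the units of the state.
- arm.observe(): the state, without advancing time (a new reading comes with each control period).
- arm.camera(name): name is "scene" or "side" or "wrist"; returns (picture, depth): 480x640x3 uint8, blue, green, red; 480x640 float32, m along the optical axis (not along the pixel's ray), 0 where there is no reading.
- arm.camera_params(name): a dict with "intrinsics" (3x3 intrinsics, pixels), "k1" (the pictures are not rectified: a ray, as slopes to the right and down, at radius r is drawn at 1 + k1 r^2 times it, then the intrinsics apply), "T" (4x4, takes a point from camera to world coordinates). Camera axes: x right, y down, z forward; pixel columns grow to the right and rows downward; lengths in m; the calibration is good to about 2 mm. A picture is of the moment at which its call begins: read the wrist's pose just before it. camera_params takes no time and is no camera call; for the wrist camera it gives the pose at the moment of the call.
- arm.sign_off(): hands the job in; it is judged then, once.
Trained networks look in the newest picture that a camera, given by its name, has taken for a name from the list of things; names that differ only in an ending like _2 or _b are one class to them, and where a whole thing is asked for, a point or a joint stands for the part that bears it (a point fixed in the world has none). Each returns a list of dicts, best first, with "conf" (0 to 1); they miss things now and then, are a little off and sometimes report something else, mostly with a low value. They report only what shows in the picture. A call takes as long as a camera call. They do not tell look-alikes from the thing itself.
- arm.find_in(target, camera): "xy" ([column, row] in pixels, amid what is visible of it).
- arm.cut_out(target, camera): "region" (480x640 bool, what is visible of it) and "xy" ([column, row] in pixels, amid what is visible of it).
The state is a dict: "t": time; "qpos": joint angles; "qvel": joint speeds; "tau": joint torques, N m; "position": TCP position; "orientation": TCP orientation; "contact_force": force on the tool from outside, world axes, zero at the start; "wrist_torque": the same for the moment, N m; "finger_gap": finger opening in m; "gripper_force": force on a finger pad.
Only numpy, scipy, OpenCV 4.12 (cv2) and the standard library are available. Lean on these libraries where they do the work, as an engineer would, in place of code of your own. Each camera call takes 0.05 s, during which the arm holds its last target. There are 200 camera calls.

## Task

A small roll of tape has got under the low wire shelf. Pick up the reacher by its grip, slide its jaws in over the roll from the open front, squeeze the trigger so that they close on it, draw it out, lift it clear of the bench with the reacher and put it lying flat on the floor of the stock tray, in the free space beside the two rolls already there. Never touch the roll with your own fingers or shove or tip the other loose things, and finish by laying the reacher flat on the open bench in front of the shelf, let go, clear of the shelf and the tray.

Things in the scene. Friction and masses are not known exactly. Their poses are not given: they have to be found in the camera images.
- reacher: the reacher, a pick-up tool lying flat on the bench, 264 mm from grip to tips. x runs along it to the jaws, z up, y from fixed handle to trigger; origin on its underside below the grip's middle. Butt back to x = -100, 40 mm high, 30 wide; crosspiece at x = 181 to 195, +-32 wide, 6 to 26 high; between handle and crosspiece only a 12 mm shaft, 12 to 24 high. 0.26 kg, balanced near the origin
- reacher_grip (a point): middle of the reacher's grip, 22.5 mm above its underside; axes as the reacher. Fixed handle: black bar, x -70 to +45, y -25 to -9, 0 to 45 mm above the underside. Trigger: grey bar, x -35 to +35, outer face at y = +25 when free, 12 to 44 mm above the underside. The grip is 50 mm wide along y when free, 34 mm fully squeezed
- reacher_jaws (a point): where the jaws hold an item best: 238 mm ahead of the grip's middle, y = 0, 14 mm above the underside; axes as the reacher. The jaws are plates 1 to 27 mm above the underside, out to x = 264. The fixed one lies along x, y -26 (inner face) to -32. Between the jaws here: 67 mm trigger free, 52 mm (parallel) at 7 mm of trigger, and on the 44 mm roll at about 11 mm
- trigger (a joint): how far the trigger is squeezed towards the handle, m: 0 free, 0.016 fully. It is sprung: 10 N at 0, 16.4 N at 0.016. A squeeze of 2 to 4 mm carries the tool with its jaws still open; 30 to 50 N of grip with a roll in the jaws holds it firmly
- jaw: the reacher's moving jaw, a grey plate 72 mm long, 6 mm thick; origin on its pivot at x = 190, y = +26 mm of the reacher, on its inner face. Trigger free, it points 0.30 rad outward (outside of the tip at y = +53); each mm of trigger turns it 0.044 rad inward
- roll_center (a point): centre of the roll of tape to be fetched: a plain brown ring lying flat, 44 mm outside, 28 mm bore, 30 mm high, 50 g, on the bench under the shelf
- shelf: low wire shelf, fixed, 220 mm deep (x), 400 mm long (y), top of thin bars one sees through; origin on the bench below its middle. 70 mm clear below, 80 mm high. Open all round but for 14 mm legs at x = +-110, y = +-200. Front, facing the open bench, at x = -110; +x points into the gap. A carton stands on top at x -55 to +95, y = +143 to +193, up to 131 mm above the bench
- gap_carton: small carton 45 x 45 x 50 mm (bystander) under the shelf, origin at the centre of its underside
- gap_jar: clear jar of 42 mm diameter, 55 mm high, (bystander) under the shelf, origin at the centre of its underside. The roll, the carton and the jar stand about 105 mm apart along the shelf in any order, 60 to 130 mm behind its front
- tray: fixed grey stock tray 190 (x) x 130 (y) mm, 15 mm high, wall and floor 3 mm thick; origin under its centre. Two rolls (same as the one to fetch, fixed) stand in it at x = +62, y = +-30 mm, 33 mm high
- tray_free (a point): centre of the free end of the tray, on its floor 3 mm above the bench, 35 mm from the tray's centre along its -x
- mug: white mug 76 mm wide, 85 mm high, handle on its +y side reaching about 65 mm from its middle, bystander; origin at the centre of its underside
- ink_box: cardboard box 70 (x) x 110 (y) mm, 60 mm high, bystander; origin at the centre of its underside
- stapler: black stapler 140 (x) x 35 (y) mm, 44 mm high, bystander; origin at the centre of its underside
- can: steel can 52 mm wide, 75 mm high, bystander; origin at the centre of its underside
There are look-alikes about, which are no part of the job. Leave any pink or turquoise look-alike of the part that bears roll_center alone.

How it is judged:
By the outcome, as a careful person would: the job done as asked, in the order asked, and still so for the second after the job is handed in, with the robot touching nothing.
It also fails if it takes over 61 s, if anything falls off the work surface, if the arm or the gripper's body presses on something with over 40 N, if the wrist force passes 120 N, or if a joint passes its speed limit or range.

## Working session

There is one attempt and no reset: what is moved stays moved. The work goes in short steps, Python scripts to look and compute and a shell command to move; the robot and the scene stay as the last step left them, time stands still between calls to the robot, and variables do not carry over. Pictures are saved under pics/ and viewed, at most 10 in all, crops included, and the job is handed in when it is done.

```bash
ls; mkdir -p pics; cat > h.py <<'E'
import numpy as np, cv2
from plant import arm
def shot(c,name=None):
    p=arm.camera_params(c); im,d=arm.camera(c)
    if name: cv2.imwrite(f'pics/{name}.png',im)
    return p,im,d
def rays(p,uv):
    K=np.array(p['intrinsics']); uv=np.atleast_2d(np.array(uv,float))
    s=np.c_[(uv[:,0]-K[0,2])/K[0,0],(uv[:,1]-K[1,2])/K[1,1]]
    t=s.copy()
    for _ in range(20): t=s/(1+p['k1']*(t**2).sum(1,keepdims=True))
    return np.c_[t,np.ones(len(t))]
def at_z(p,uv,z):
    T=np.array(p['T']); r=rays(p,uv)@T[:3,:3].T
    return T[:3,3]+r*((z-T[2,3])/r[:,2])[:,None]
def cloud(p,d,mask):
    v,u=np.nonzero(mask&(d>0)); r=rays(p,np.c_[u,v])*d[v,u][:,None]
    T=np.array(p['T']); return r@T[:3,:3].T+T[:3,3]
def pix(p,X):
    T=np.array(p['T']);K=np.array(p['intrinsics'])
    c=(np.atleast_2d(X)-T[:3,3])@T[:3,:3]; s=c[:,:2]/c[:,2:]
    s=s*(1+p['k1']*(s**2).sum(1,keepdims=True)); return s*[K[0,0],K[1,1]]+[K[0,2],K[1,2]]
E
python3 - <<'E'
from h import *
print(arm.tcp_to_grasp)
np.set_printoptions(precision=3,suppress=True)
for c in ['scene','side']:
    p,im,d=shot(c,c+'1'); print(c,np.array(p['T']))
    for n in ['reacher','reacher_grip','trigger','jaw','roll_center','shelf','gap_carton','gap_jar','tray','mug','ink_box','stapler','can']:
        r=arm.cut_out(n,c)
        for q in r[:4]:
            if q['conf']<.2: continue
            P=cloud(p,d,q['region'])
            print(n,round(q['conf'],2),np.round(q['xy']),len(P), np.percentile(P,[3,50,97],axis=0).round(3).tolist() if len(P) else '')
print(arm.observe()['t'])
E
```

```text
pics
0.0187
scene [[ 0.025  0.63  -0.776  1.446]
 [ 1.    -0.008  0.026 -0.061]
 [ 0.01  -0.776 -0.63   0.782]
 [ 0.     0.     0.     1.   ]]
reacher 0.85 [265. 223.] 1847 [[0.339, -0.178, 0.008], [0.46, -0.133, 0.026], [0.662, -0.102, 0.047]]
reacher_grip 0.83 [267. 226.] 2030 [[0.338, -0.179, 0.002], [0.463, -0.133, 0.025], [0.668, -0.103, 0.047]]
trigger 0.61 [276. 213.] 273 [[0.386, -0.117, 0.001], [0.434, -0.107, 0.041], [0.457, -0.097, 0.046]]
jaw 0.67 [274. 279.] 164 [[0.592, -0.119, -0.0], [0.625, -0.111, 0.027], [0.67, -0.104, 0.031]]
roll_center 0.74 [350. 196.] 338 [[0.332, 0.029, 0.004], [0.363, 0.048, 0.023], [0.372, 0.067, 0.033]]
roll_center 0.65 [425. 218.] 241 [[0.425, 0.183, 0.011], [0.451, 0.208, 0.027], [0.516, 0.231, 0.078]]
shelf 0.27 [284. 327.] 3037 [[0.734, -0.121, 0.003], [0.789, -0.083, 0.053], [0.807, -0.026, 0.086]]
gap_carton 0.98 [436. 243.] 753 [[0.517, 0.18, 0.002], [0.55, 0.202, 0.043], [0.628, 0.233, 0.079]]
gap_jar 0.94 [458. 276.] 441 [[0.638, 0.205, 0.008], [0.656, 0.23, 0.037], [0.714, 0.249, 0.076]]
tray 0.89 [152. 246.] 3864 [[0.418, -0.439, 
[... 2196 characters left out ...]
 0.056]]
tray 0.6 [332. 189.] 2345 [[0.423, -0.438, -0.0], [0.514, -0.368, 0.004], [0.604, -0.295, 0.032]]
mug 0.73 [202. 238.] 1796 [[0.731, -0.125, 0.004], [0.765, -0.063, 0.058], [0.801, -0.023, 0.084]]
mug 0.43 [356. 235.] 3003 [[0.327, -0.181, 0.0], [0.444, -0.128, 0.022], [0.669, -0.1, 0.044]]
mug 0.41 [336. 358.] 13915 [[0.341, 0.134, 0.028], [0.483, 0.298, 0.078], [0.741, 0.362, 0.132]]
ink_box 0.75 [256. 177.] 1248 [[0.649, -0.421, 0.006], [0.682, -0.326, 0.055], [0.717, -0.317, 0.062]]
stapler 0.66 [190. 280.] 961 [[0.75, -0.02, 0.004], [0.762, 0.041, 0.041], [0.783, 0.105, 0.045]]
can 0.98 [402. 198.] 756 [[0.312, -0.288, 0.002], [0.336, -0.251, 0.049], [0.358, -0.243, 0.076]]
1.4
```

View pics/scene1.png

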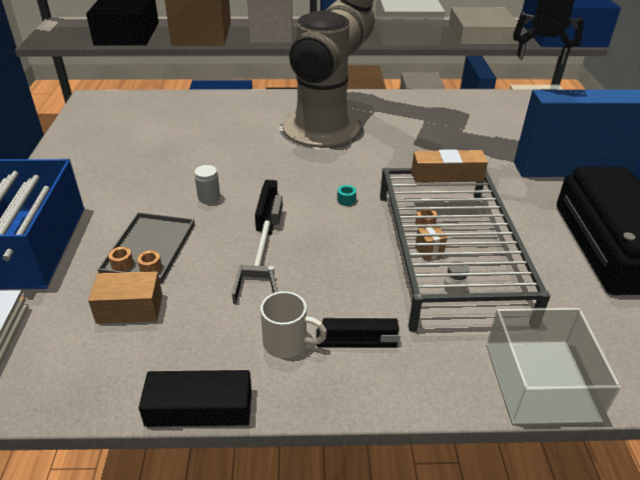

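View pics/side1.png

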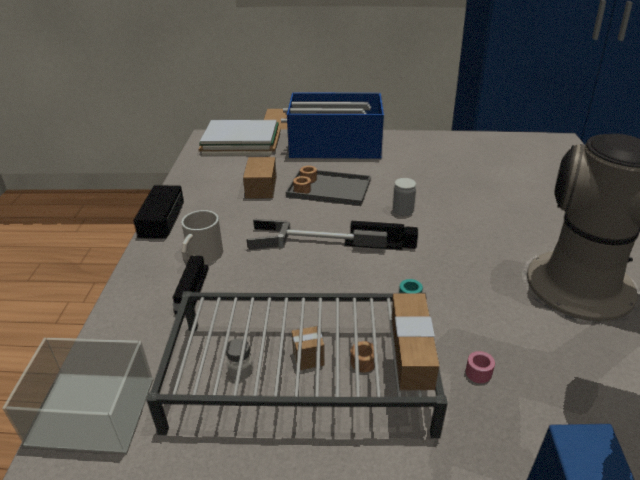

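The scene picture shows the reacher at (265,225), jaws pointing away from the robot. The brown roll is under the shelf at (426,217), with the carton at (432,240) and the jar at (458,273) beyond it. The tray is at (150,245), its free end towards the robot. 

Candidates for the roll:
- Brown ring under the shelf: scene (426,217), side (364,357). This is the one I want.
- Turquoise ring: scene (347,195), side (411,288). Look-alike.
- Pink ring: side (480,368). Look-alike.
- The two fixed brown rolls in the tray: scene (120,258) and (149,261).

Next I'll fit models and check the choice in a crop.

```bash
cat > fit.py <<'E'
from h import *
from scipy.optimize import least_squares
def box(x0,x1,y0,y1,z0,z1): return np.array([[x0,y0,z0],[x1,y1,z1]])
def sd(P,boxes):
    o=[]
    for b in boxes:
        c=b.mean(0);h=(b[1]-b[0])/2;q=np.abs(P-c)-h
        o.append(np.linalg.norm(np.maximum(q,0),axis=1)+np.minimum(q.max(1),0))
    return np.min(o,axis=0)
def ring(P,cx=0,cy=0,z0=0,z1=.03,Ro=.022,Ri=.014):
    r=np.hypot(P[:,0]-cx,P[:,1]-cy)
    q=np.c_[np.abs(r-(Ro+Ri)/2)-(Ro-Ri)/2,np.abs(P[:,2]-(z0+z1)/2)-(z1-z0)/2]
    return np.linalg.norm(np.maximum(q,0),axis=1)+np.minimum(q.max(1),0)
def local(P,x,y,a):
    c,s=np.cos(a),np.sin(a);d=P[:,:2]-[x,y]
    return np.c_[d[:,0]*c+d[:,1]*s,-d[:,0]*s+d[:,1]*c,P[:,2]]
def reacher(P,t=0.):
    m=local(P,.19,.026,.30-44*t)   # moving jaw
    return np.minimum(sd(P,[box(-.1,-.07,-.015,.015,0,.04),box(-.07,.045,-.025,-.009,0,.045),box(-.035,.035,.009-t,.025-t,.012,.044),
      box(-.07,.181,-.006,.006,.012,.024),box(.181,.195,-.032,.032,.006,.026),box(.19,.264,-.032,-.026,.001,.027)]),
      sd(m,[box(0,.072,0,.006,.001,.027)]))
def tray(P):
    b=sd(P,[box(-.095,.095,-.065,.065,0,.003),box(-.095,-.092,-.065,.065,0,.015),box(.092,.095,-.065,.065,0,.015),box(-.095,.095,-.065,-.062,0,.015),box(-.095,.095,.062,.065,0,.015)])
    return np.minimum(b,np.minimum(ring(P,.062,.03,.003,.033),ring(P,.062,-.03,.003,.033)))
def shelf(P):
    return sd(P,[box(-.117,-.103,-.207,.207,.07,.08),box(.103,.117,-.207,.207,.07,.08),box(-.11,.11,-.207,-.193,.07,.08),box(-.11,.11,.193,.207,.07,.08),
     box(-.055,.095,.143,.193,.08,.131)]+[box(x-.007,x+.007,y-.007,y+.007,0,.08) for x in(-.11,.11) for y in(-.2,.2)])
def fit(f,P,x0,zmin=.006,zmax=.14):
    P=P[(P[:,2]>zmin)&(P[:,2]<zmax)]
    g=lambda v:f(local(P,*(list(v)+[0])[:3]))
    r=least_squares(g,x0,loss='soft_l1',f_scale=.002,x_scale=[.01,.01,.1][:len(x0)],diff_step=1e-4)
    return r.x.round(4),len(P),np.median(np.abs(g(r.x))).round(4)
E
python3 - <<'E'
from fit import *
for c in ['scene','side']:
    p,im,d=shot(c)
    def best(n,near):
        for q in arm.cut_out(n,c):
            X=at_z(p,q['xy'],.03)[0]
            if np.hypot(*(X[:2]-near))<.1: return cv2.erode(q['region'].astype('uint8'),np.ones((2,2)))>0
        return np.zeros(d.shape,bool)
    print(c)
    print('reacher',fit(reacher,cloud(p,d,best('reacher',[.45,-.13])),[.42,-.13,.05]))
    print('tray',fit(tray,cloud(p,d,best('tray',[.51,-.37])),[.51,-.37,-.03],.0))
    print('roll',fit(ring,cloud(p,d,best('roll_center',[.44,.21])),[.437,.213],.006,.035))
    A=cloud(p,d,np.ones(d.shape,bool)); A=A[(A[:,0]>.3)&(A[:,0]<.78)&(A[:,1]>.1)&(A[:,1]<.4)&(A[:,2]>.06)]
    print('shelf',fit(shelf,A,[.54,.25,1.57]))
    for n,m in [('gap_carton',[.53,.2]),('can',[.34,-.26])]:
        P=cloud(p,d,best(n,m)); P=P[P[:,2]<.085]; print(n,np.percentile(P,[3,50,97],axis=0).round(3).tolist())
    u=pix(p,[.437,.215,.02])[0].astype(int); cr=cv2.resize(im[u[1]-40:u[1]+40,u[0]-50:u[0]+50],None,fx=4,fy=4); cv2.imwrite(f'pics/crop_{c}.png',cr)
a,b=[cv2.imread(f'pics/crop_{c}.png') for c in('scene','side')]; cv2.imwrite('pics/crop.png',np.hstack([a,b]))
o=arm.observe();print(o['position'],o['orientation'],o['finger_gap'],o['t'])
E
```

```text
scene
reacher (array([ 0.4179, -0.1243, -0.1076]), 1663, np.float64(0.0009))
tray (array([ 0.5131, -0.37  , -0.2125]), 3767, np.float64(0.0009))
roll (array([0.4407, 0.2153]), 169, np.float64(0.0011))
shelf (array([0.5399, 0.2479, 1.5866]), 8775, np.float64(0.0022))
gap_carton [[0.52, 0.182, 0.005], [0.55, 0.204, 0.043], [0.568, 0.232, 0.075]]
can [[0.325, -0.285, 0.011], [0.355, -0.264, 0.054], [0.363, -0.244, 0.077]]
side
reacher (array([ 0.4171, -0.1278, -0.1013]), 2446, np.float64(0.0013))
tray (array([ 0.5122, -0.3717, -0.2132]), 2218, np.float64(0.0008))
roll (array([0.4394, 0.2115]), 363, np.float64(0.0008))
shelf (array([0.5405, 0.2425, 1.5819]), 13572, np.float64(0.0013))
gap_carton [[0.505, 0.188, 0.002], [0.528, 0.221, 0.045], [0.552, 0.23, 0.051]]
can [[0.313, -0.279, 0.006], [0.335, -0.25, 0.05], [0.356, -0.243, 0.076]]
[0.1261915  0.50963242 0.19791226] [ 3.14150834e+00 -3.36623916e-06  2.89883331e+00] 0.08536955294710018 2.0
```

View pics/crop.png

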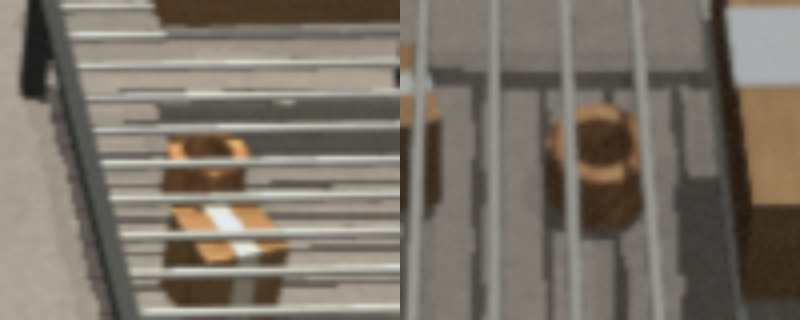

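The crop confirms the fetch target: the brown ring with its bore showing, at about (205,160) and (597,165) in the crop. Both cameras agree it is at about (0.440, 0.213). The reacher is at (0.4175, -0.126) with yaw -0.105, and the tray yaw is -0.213. Next I turn the tool so its yaw matches the reacher's.

```bash
cat > to.py <<'E'
import sys,numpy as np
from plant import arm
from scipy.spatial.transform import Rotation as R
x,y,z,yaw=map(float,sys.argv[1:5]); o=arm.observe()
A=R.from_euler('xyz',o['orientation']); B=R.from_euler('xyz',[np.pi,0,yaw])
print('dp',A.inv().apply(np.array([x,y,z])-o['position']).round(4),'dp after turn',B.inv().apply(np.array([x,y,z])-o['position']).round(4),'dr',np.degrees((A.inv()*B).as_rotvec()).round(2),'t',round(o['t'],2),'F',np.round(o['contact_force'],1),'gap',round(o['finger_gap'],4),'gf',np.round(o['gripper_force'],1))
E
python3 -m jog '{"dp":[[0,0,0],[0,0,0],[0,0,0],[0,0,0],[0,0,0],[0,0,0],[0,0,0],[0,0,0]],"dr":[[0,0,8.5],[0,0,8.5],[0,0,8.5],[0,0,8.5],[0,0,8.5],[0,0,8.5],[0,0,8.5],[0,0,8.5]],"fingers":[1,1,1,1,1,1,1,1]}' 40
python3 -m jog '{"dp":[[0,0,0],[0,0,0],[0,0,0],[0,0,0],[0,0,0],[0,0,0],[0,0,0],[0,0,0]],"dr":[[0,0,8.5],[0,0,8.5],[0,0,8.5],[0,0,8.5],[0,0,8.5],[0,0,8.5],[0,0,8.5],[0,0,8.5]],"fingers":[1,1,1,1,1,1,1,1]}'
python3 -m jog '{"dp":[[0,0,0],[0,0,0],[0,0,0],[0,0,0],[0,0,0],[0,0,0]],"dr":[[0,0,7.2],[0,0,7.2],[0,0,7.2],[0,0,7.2],[0,0,7.2],[0,0,0]],"fingers":[1,1,1,1,1,1]}'
python3 to.py 0.34 0.2 0.2 -0.105; python3 to.py 0.4175 -0.126 0.16 -0.105
```

```text
t: 2.8
position: [0.1262, 0.5096, 0.1979]
orientation: [3.142, -0.0, 1.706]
contact_force: [-0.3, -0.0, 0.7]
finger_gap: 0.0852
gripper_force: 0.0
t: 3.6
position: [0.1262, 0.5096, 0.198]
orientation: [-3.142, -0.0, 0.519]
contact_force: [-0.1, -0.8, 0.1]
finger_gap: 0.0852
gripper_force: 0.0
t: 4.2
position: [0.1262, 0.5096, 0.1979]
orientation: [-3.141, -0.0, -0.104]
contact_force: [-0.5, -0.6, -0.6]
finger_gap: 0.0854
gripper_force: 0.0
dp [ 0.2449  0.2857 -0.0021] dp after turn [ 0.2451  0.2855 -0.0021] dr [-0.01 -0.    0.04] t 4.2 F [-0.5 -0.6 -0.6] gap 0.0854 gf 0.0
dp [0.3559 0.6019 0.0379] dp after turn [0.3563 0.6016 0.0379] dr [-0.01 -0.    0.04] t 4.2 F [-0.5 -0.6 -0.6] gap 0.0854 gf 0.0
```

```bash

python3 -m jog '{"dp":[[0.0245,0.0285,0],[0.0245,0.0285,0],[0.0245,0.0285,0],[0.0245,0.0285,0],[0.0245,0.0285,0],[0.0245,0.0285,0],[0.0245,0.0285,0],[0.0245,0.0285,0]],"dr":[[0,0,0],[0,0,0],[0,0,0],[0,0,0],[0,0,0],[0,0,0],[0,0,0],[0,0,0]],"fingers":[1,1,1,1,1,1,1,1]}'
python3 -m jog '{"dp":[[0.0245,0.0285,0],[0.0245,0.0285,0],[0.011,0.0315,0],[0.011,0.0315,0],[0.011,0.0315,0],[0.011,0.0315,0],[0.011,0.0315,0],[0.011,0.0315,0]],"dr":[[0,0,0],[0,0,0],[0,0,0],[0,0,0],[0,0,0],[0,0,0],[0,0,0],[0,0,0]],"fingers":[1,1,1,1,1,1,1,1]}'
python3 -m jog '{"dp":[[0.011,0.0315,0],[0.011,0.0315,0.01],[0.011,0.0315,0.01],[0.011,0.0315,0.02],[0,0,0],[0,0,0]],"dr":[[0,0,0],[0,0,0],[0,0,0],[0,0,0],[0,0,0],[0,0,0]],"fingers":[1,1,1,1,1,1]}'
python3 - <<'E'
from fit import *
p,im,d=shot('wrist','wrist1'); o=arm.observe(); print(o['position'],o['orientation'])
A=cloud(p,d,np.ones(d.shape,bool)); print(A.min(0),A.max(0))
g=o['position']
A=A[(A[:,2]>.006)&(A[:,2]<.055)&(A[:,1]<-.03)&(A[:,1]>-.22)]
print('reacher',fit(reacher,A,[.4175,-.126,-.105]))
E
python3 to.py 0.4175 -0.126 0.16 -0.105
```

```text
t: 5.0
position: [0.2984, 0.2614, 0.1981]
orientation: [-3.141, -0.001, -0.099]
contact_force: [0.3, 0.3, 0.1]
finger_gap: 0.0854
gripper_force: 0.0
t: 5.8
position: [0.3869, 0.0047, 0.1981]
orientation: [-3.141, -0.001, -0.099]
contact_force: [0.2, 1.2, 0.4]
finger_gap: 0.0852
gripper_force: 0.0
t: 6.4
position: [0.4172, -0.1239, 0.1575]
orientation: [-3.141, 0.001, -0.102]
contact_force: [0.8, -0.3, 0.2]
finger_gap: 0.0856
gripper_force: 0.0
[ 0.41735733 -0.12338853  0.15803041] [-3.14106013e+00  2.88830912e-04 -1.01748287e-01]
[ 0.0363459  -0.46285644 -0.00462711] [0.59897059 0.27519794 0.28383423]
reacher (array([ 0.4167, -0.1268, -0.1016]), 10539, np.float64(0.0015))
dp [ 0.0004  0.0026 -0.002 ] dp after turn [ 0.0004  0.0026 -0.002 ] dr [-0.03  0.02  0.19] t 6.45 F [ 1.   0.2 -0.1] gap 0.0853 gf 0.0
```

View pics/wrist1.png

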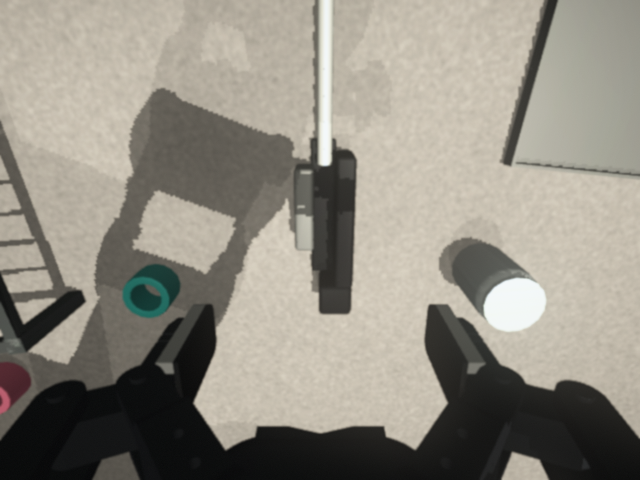

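Wrist view: the handle is at (335,230), the trigger at (305,210) and the shaft at (325,80), with free room on both sides for the fingers. The wrist fit agrees with the earlier ones to about 1 mm, so I descend.

```bash

python3 -m jog '{"dp":[[0,0.0035,0.02],[0,0,0.03],[0,0,0.03],[0,0,0.03],[0,0,0.022],[0,0,0.012],[0,0,0.008],[0,0,0]],"dr":[[0,0,0],[0,0,0],[0,0,0],[0,0,0],[0,0,0],[0,0,0],[0,0,0],[0,0,0]],"fingers":[1,1,1,1,1,1,1,1]}' 20
python3 -m jog '{"dp":[[0,0,0],[0,0,0],[0,0,0],[0,0,0]],"dr":[[0,0,0],[0,0,0],[0,0,0],[0,0,0]],"fingers":[0.5,0.3,0.2,0.2]}' 20
python3 to.py 0.417 -0.127 0.006 -0.1017
```

```text
t: 7.25
position: [0.4171, -0.1264, 0.0058]
orientation: [-3.141, 0.0, -0.101]
contact_force: [0.6, 0.1, 0.5]
finger_gap: 0.0855
gripper_force: 0.0
t: 7.65
position: [0.4175, -0.1274, 0.0063]
orientation: [3.141, -0.001, -0.103]
contact_force: [1.3, 0.2, 1.0]
finger_gap: 0.0513
gripper_force: 0.0
dp [-0.0005 -0.0003  0.0003] dp after turn [-0.0005 -0.0003  0.0003] dr [ 0.01 -0.05 -0.09] t 7.65 F [1.3 0.2 1. ] gap 0.0513 gf 0.0
```

```bash

python3 -m jog '{"dp":[[0,0,0],[0,0,0],[0,0,0],[0,0,0]],"dr":[[0,0,0],[0,0,0],[0,0,0],[0,0,0]],"fingers":[0.15,0.1,0.09,0.09]}' 20
python3 -m jog '{"dp":[[0,0,-0.005],[0,0,-0.01],[0,0,-0.02],[0,0,0]],"dr":[[0,0,0],[0,0,0],[0,0,0],[0,0,0]],"fingers":[0.09,0.09,0.09,0.09]}'
```

```text
t: 8.05
position: [0.4174, -0.1283, 0.0068]
orientation: [3.14, -0.001, -0.103]
contact_force: [-3.6, -4.6, 8.7]
finger_gap: 0.0466
gripper_force: 13.5
t: 8.45
position: [0.4186, -0.1277, 0.0428]
orientation: [3.14, -0.004, -0.103]
contact_force: [0.3, -0.4, -2.1]
finger_gap: 0.0467
gripper_force: 10.8
```

```bash

python3 -m jog '{"dp":[[0,0,-0.03],[0,0,-0.03],[0,0,-0.03],[0,0,-0.01],[0,0,0],[0,0,0],[0,0,0],[0,0,0]],"dr":[[0,0,0],[0,0,0],[0,0,0],[0,0,0],[0,0,-4],[0,0,-8],[0,0,-8],[0,0,-8]],"fingers":[0.09,0.09,0.09,0.09,0.09,0.09,0.09,0.09]}'
python3 -m jog '{"dp":[[0,0,0],[0,0,0],[0,0,0],[0,0,0],[0,0,0],[0,0,0],[0,0,0],[0,0,0]],"dr":[[0,0,-8],[0,0,-8],[0,0,-8],[0,0,-8],[0,0,-8],[0,0,-8],[0,0,-8],[0,0,-8]],"fingers":[0.09,0.09,0.09,0.09,0.09,0.09,0.09,0.09]}'
python3 -m jog '{"dp":[[0,0,0],[0,0,0]],"dr":[[0,0,-4],[0,0,0]],"fingers":[0.09,0.09]}'
python3 to.py 0.441 -0.165 0.06 1.571
```

```text
t: 9.25
position: [0.4165, -0.1268, 0.1395]
orientation: [-3.14, 0.001, 0.391]
contact_force: [0.2, -0.6, -2.2]
finger_gap: 0.0465
gripper_force: 10.9
t: 10.05
position: [0.4165, -0.1268, 0.1394]
orientation: [-3.14, -0.001, 1.508]
contact_force: [-0.4, -0.4, -2.6]
finger_gap: 0.0465
gripper_force: 10.9
t: 10.25
position: [0.4165, -0.1268, 0.1396]
orientation: [-3.14, -0.001, 1.573]
contact_force: [-0.6, 0.5, -2.3]
finger_gap: 0.0468
gripper_force: 11.0
dp [-0.0383  0.0246  0.0795] dp after turn [-0.0382  0.0245  0.0796] dr [-0.11 -0.06  0.11] t 10.25 F [-0.6  0.5 -2.3] gap 0.0468 gf 11.0
```

```bash

python3 -m jog '{"dp":[[-0.019,0.0125,0],[-0.019,0.012,0],[0,0,0.03],[0,0,0.03],[0,0,0.02],[0,0,0]],"dr":[[0,0,0],[0,0,0],[0,0,0],[0,0,0],[0,0,0],[0,0,0]],"fingers":[0.09,0.09,0.09,0.09,0.09,0.09]}'
cat > held.py <<'E'
from fit import *
from scipy.spatial.transform import Rotation as R
def held(t,cams=('scene','side'),name=None):
    for c in cams:
        p,im,d=shot(c,name and name+c); o=arm.observe()
        g=o['position']; yaw=o['orientation'][2]; z0=g[2]-.0065
        A=cloud(p,d,np.ones(d.shape,bool))
        L=local(A,g[0],g[1],yaw); L[:,2]-=z0
        m=(np.abs(L[:,1])<.07)&(L[:,0]>.045)&(L[:,0]<.28)&(L[:,2]>-.015)&(L[:,2]<.045)&(A[:,2]>.012)
        m|=(L[:,0]>-.115)&(L[:,0]<-.035)&(np.abs(L[:,1])<.04)&(L[:,2]>-.01)&(L[:,2]<.055)&(A[:,2]>.012)
        Q=A[m]
        def tf(v): # v: x,y,z,yaw,pitch about tcp
            return (Q-[g[0]+v[0],g[1]+v[1],z0+v[2]])@R.from_euler('ZY',[yaw+v[3],v[4]]).as_matrix()
        f=lambda v:reacher(tf(v),t)
        r=least_squares(f,[0,0,0,0,0],loss='soft_l1',f_scale=.002,x_scale=[.01,.01,.01,.1,.1],diff_step=1e-4)
        M=R.from_euler('ZY',[yaw+r.x[3],r.x[4]]).as_matrix(); O=np.array([g[0]+r.x[0],g[1]+r.x[1],z0+r.x[2]])
        print(c,len(Q),'d',r.x.round(4),'med',np.median(np.abs(f(r.x))).round(4),'origin',O.round(4),'jaws',(O+M@[.238,0,.014]).round(4))
E
python3 -c "
from held import *
held(.0035,name='h1')"; python3 to.py 0.441 -0.165 0.06 1.571
```

```text
t: 10.85
position: [0.4394, -0.1639, 0.0577]
orientation: [-3.135, -0.004, 1.57]
contact_force: [-0.3, 0.1, -1.9]
finger_gap: 0.0468
gripper_force: 11.1
scene 1992 d [ 0.0034  0.0041 -0.0016  0.0185 -0.0151] med 0.0015 origin [ 0.4439 -0.1604  0.0514] jaws [0.4396 0.0773 0.069 ]
side 1249 d [-0.0006  0.     -0.0033  0.0115 -0.0145] med 0.0009 origin [ 0.441  -0.165   0.0509] jaws [0.4381 0.0727 0.0684]
dp [ 0.0001 -0.0006  0.0007] dp after turn [ 0.0001 -0.0006  0.0007] dr [-0.05 -0.04  0.01] t 10.95 F [ 0.2 -0.5 -2.8] gap 0.0467 gf 11.1
```

```bash

python3 -m jog '{"dp":[[0,0.003,0.02],[0,0,0.015],[0,0,0.01],[0,0,0],[0,0,0]],"dr":[[0,-0.8,0],[0,0,0],[0,0,0],[0,0,0],[0,0,0]],"fingers":[0.09,0.09,0.09,0.09,0.09]}'
python3 -c "
from held import *
held(.0035,name='h2')"; python3 to.py 0.4425 -0.165 0.011 1.571
```

```text
t: 11.45
position: [0.4453, -0.1658, 0.0167]
orientation: [3.14, 0.014, 1.572]
contact_force: [0.0, -0.1, -1.2]
finger_gap: 0.0467
gripper_force: 11.1
scene 1872 d [0.0021 0.0004 0.0001 0.0065 0.0074] med 0.0016 origin [ 0.4475 -0.1655  0.0103] jaws [0.4457 0.0726 0.0226]
side 1083 d [-0.0005 -0.001  -0.0021  0.0065  0.0111] med 0.0009 origin [ 0.445  -0.167   0.0083] jaws [0.4431 0.0712 0.0196]
dp [ 0.001  -0.0029  0.0058] dp after turn [ 0.0009 -0.0029  0.0058] dr [0.1  0.85 0.06] t 11.55 F [-0.7 -0.3 -2.3] gap 0.0467 gf 11.1
```

View pics/h2side.png

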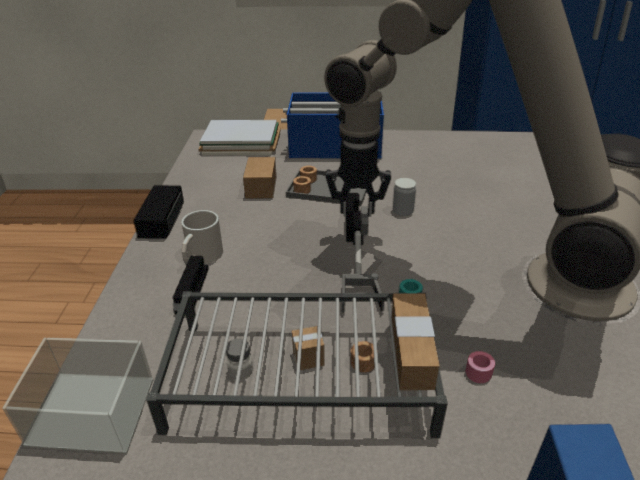

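The side view shows the jaws (360,290) square in front of the roll (363,355), with the turquoise ring (411,288) clear of the moving jaw. I trim the pose and slide in.

```bash

python3 -m jog '{"dp":[[0,-0.0015,0.004],[0.01,0,0],[0.015,0,0],[0.015,0,0],[0.015,0,0],[0.015,0,-0.001],[0.015,0,0],[0,0,0]],"dr":[[0,0.3,0],[0,0,0],[0,0,0],[0,0,0],[0,0,0],[0,0,0],[0,0,0],[0,0,0]],"fingers":[0.09,0.09,0.09,0.09,0.09,0.09,0.09,0.09]}'
python3 -c "
from held import *
held(.0035)"; python3 to.py 0.4435 -0.026 0.0125 1.571
```

```text
t: 12.35
position: [0.4424, -0.0779, 0.0121]
orientation: [-3.141, 0.008, 1.575]
contact_force: [0.5, -0.7, -3.1]
finger_gap: 0.047
gripper_force: 11.0
scene 1625 d [ 0.0031  0.0043 -0.0001  0.017  -0.0081] med 0.0018 origin [ 0.446  -0.0746  0.0056] jaws [0.4409 0.1632 0.0215]
side 1256 d [-0.0001  0.0002 -0.002   0.0144  0.0091] med 0.0011 origin [ 0.443  -0.0794  0.0037] jaws [0.4388 0.1586 0.0155]
dp [ 0.0537  0.0006 -0.0007] dp after turn [ 0.0537  0.0004 -0.0003] dr [0.01 0.5  0.19] t 12.45 F [-0.1  0.  -2.3] gap 0.0468 gf 11.0
```

```bash

python3 -m jog '{"dp":[[0,0.002,0],[0.012,0,0],[0.012,0,-0.0005],[0.012,0,0],[0.012,0,0],[0.004,0,0],[0,0,0]],"dr":[[0,0,0],[0,0,0],[0,0,0],[0,0,0],[0,0,0],[0,0,0],[0,0,0]],"fingers":[0.09,0.09,0.09,0.09,0.09,0.09,0.09]}'
python3 - <<'E'
from held import *
held(.0035)
ims=[]
for c in('scene','side'):
    p,im,d=shot(c); u=pix(p,[.437,.2,.02])[0].astype(int)
    ims.append(cv2.resize(im[u[1]-50:u[1]+50,u[0]-65:u[0]+65],(400*13//13,308)))
    for q in arm.cut_out('roll_center',c):
        X=at_z(p,q['xy'],.02)[0]
        if abs(X[0]-.44)<.05 and abs(X[1]-.21)<.06: print('roll',fit(ring,cloud(p,d,q['region']),[.44,.213],.006,.034))
cv2.imwrite('pics/in.png',np.hstack(ims))
E
python3 to.py 0.4435 -0.026 0.0125 1.571
```

```text
t: 13.15
position: [0.445, -0.0277, 0.0122]
orientation: [-3.142, 0.009, 1.574]
contact_force: [0.0, -0.1, -3.2]
finger_gap: 0.0468
gripper_force: 11.0
scene 1514 d [0.0048 0.0072 0.0002 0.026  0.0043] med 0.0022 origin [ 0.4499 -0.021   0.0059] jaws [0.4431 0.2169 0.0189]
side 1782 d [-0.0031  0.0001 -0.002  -0.0371 -0.002 ] med 0.0023 origin [ 0.442  -0.0284  0.0038] jaws [0.4504 0.2094 0.0182]
roll (array([0.4405, 0.2154]), 183, np.float64(0.001))
roll (array([0.4392, 0.2115]), 418, np.float64(0.0007))
dp [ 0.0029 -0.0016 -0.0003] dp after turn [ 0.0029 -0.0016 -0.0003] dr [0.   0.5  0.04] t 13.45 F [ 0.2  0.7 -3. ] gap 0.0468 gf 11.0
```

View pics/in.png

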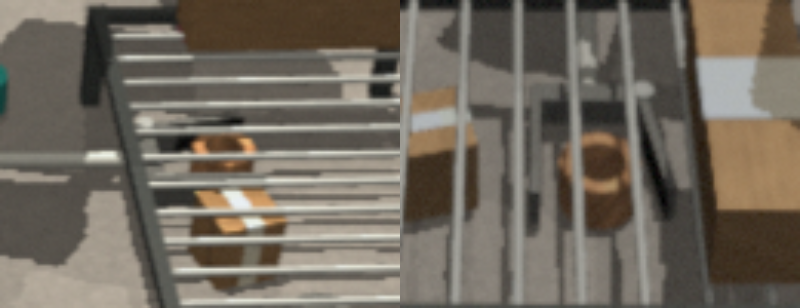

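The roll at (595,175) in the right-hand crop sits between the fixed jaw (530,155) and the moving jaw (655,150), so it is well straddled. I trim 2 mm and squeeze.

```bash

python3 -m jog '{"dp":[[0.002,-0.002,0],[0,0,0],[0,0,0],[0,0,0],[0,0,0],[0,0,0],[0,0,0]],"dr":[[0,0,0],[0,0,0],[0,0,0],[0,0,0],[0,0,0],[0,0,0],[0,0,0]],"fingers":[0.09,0.05,0,-0.05,-0.1,-0.15,-0.2]}' 40
python3 -m jog '{"dp":[[0,0,0],[0,0,0],[0,0,0],[0,0,0]],"dr":[[0,0,0],[0,0,0],[0,0,0],[0,0,0]],"fingers":[-0.3,-0.5,-0.5,-0.5]}' 40
python3 to.py 0.4435 -0.165 0.0125 1.571
```

```text
t: 14.15
position: [0.443, -0.0266, 0.0122]
orientation: [3.142, 0.009, 1.572]
contact_force: [-0.6, -0.8, -2.8]
finger_gap: 0.0365
gripper_force: 40.2
t: 14.55
position: [0.443, -0.0266, 0.0122]
orientation: [3.142, 0.009, 1.572]
contact_force: [0.8, -0.7, -2.5]
finger_gap: 0.0366
gripper_force: 40.2
dp [-0.1384  0.0003  0.0009] dp after turn [-0.1384  0.0005 -0.0003] dr [0.   0.5  0.08] t 14.55 F [ 0.8 -0.7 -2.5] gap 0.0366 gf 40.2
```

```bash
python3 - <<'E'
from held import *
ims=[]
for c in('scene','side'):
    p,im,d=shot(c); u=pix(p,[.437,.2,.02])[0].astype(int)
    ims.append(cv2.resize(im[u[1]-50:u[1]+50,u[0]-65:u[0]+65],(400,308),interpolation=cv2.INTER_CUBIC))
    for q in arm.cut_out('roll_center',c):
        X=at_z(p,q['xy'],.02)[0]
        if abs(X[0]-.44)<.05 and abs(X[1]-.21)<.06: print('roll',fit(ring,cloud(p,d,q['region']),[.44,.213],.006,.034))
cv2.imwrite('pics/sq.png',np.hstack(ims))
E
```

```text
roll (array([0.4281, 0.1762]), 85, np.float64(0.0013))
roll (array([0.4428, 0.2155]), 138, np.float64(0.0011))
roll (array([0.4416, 0.2111]), 474, np.float64(0.0008))
```

View pics/sq.png

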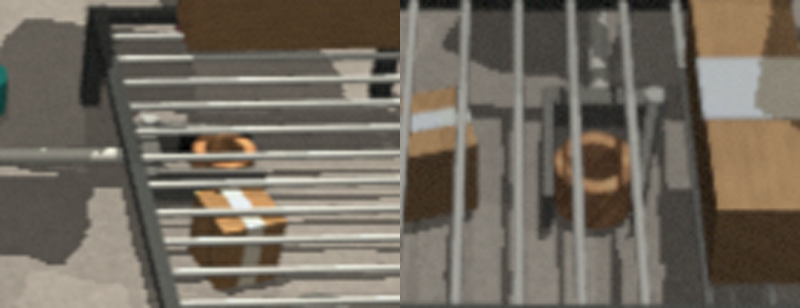

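The roll is clamped between both jaws at (595,175) and has moved about 2 mm to the fixed jaw. I draw it out.

```bash

python3 -m jog '{"dp":[[-0.005,0,0],[-0.01,0,0],[-0.015,0,0],[-0.02,0,0],[-0.02,0,0],[-0.02,0,0],[-0.02,0,0],[-0.02,0,0]],"dr":[[0,0,0],[0,0,0],[0,0,0],[0,0,0],[0,0,0],[0,0,0],[0,0,0],[0,0,0]],"fingers":[-0.5,-0.5,-0.5,-0.5,-0.5,-0.5,-0.5,-0.5]}'
python3 -m jog '{"dp":[[-0.006,0,0],[0,0,0],[0,0,-0.005],[0,0,-0.015],[0,0,-0.02],[0,0,-0.02],[0,0,0]],"dr":[[0,0,0],[0,0,0],[0,0,0],[0,0,0],[0,0,0],[0,0,0],[0,0,0]],"fingers":[-0.5,-0.5,-0.5,-0.5,-0.5,-0.5,-0.5]}'
python3 - <<'E'
from held import *
held(.012,name='h3')
for c in('scene','side'):
    p,im,d=shot(c)
    u=pix(p,[.445,.06,.07])[0].astype(int); cv2.imwrite(f'pics/c{c}.png',cv2.resize(im[u[1]-60:u[1]+60,u[0]-80:u[0]+80],(400,300)))
    for q in arm.cut_out('roll_center',c):
        X=at_z(p,q['xy'],.07)[0]
        if abs(X[0]-.44)<.05 and abs(X[1]-.06)<.06:
            P=cloud(p,d,q['region']); print('roll',X,np.percentile(P,[3,50,97],axis=0).round(3).tolist())
cv2.imwrite('pics/out.png',np.hstack([cv2.imread('pics/cscene.png'),cv2.imread('pics/cside.png')]))
E
```

```text
t: 15.55
position: [0.443, -0.1581, 0.0133]
orientation: [3.142, 0.009, 1.572]
contact_force: [-0.0, 0.9, -3.0]
finger_gap: 0.036
gripper_force: 40.2
t: 16.25
position: [0.4448, -0.1619, 0.0757]
orientation: [3.137, 0.011, 1.574]
contact_force: [-0.5, 0.4, -2.5]
finger_gap: 0.0352
gripper_force: 42.8
scene 2011 d [-0.0019 -0.0066  0.0004  0.0051  0.0917] med 0.0018 origin [ 0.442  -0.1681  0.0681] jaws [0.4401 0.0701 0.0603]
side 1594 d [-0.0037 -0.005  -0.0024  0.0145  0.0792] med 0.0014 origin [ 0.4394 -0.1663  0.0644] jaws [0.4353 0.072  0.0595]
roll [0.39101444 0.04524271 0.07      ] [[0.328, 0.047, 0.009], [0.336, 0.055, 0.028], [0.371, 0.061, 0.032]]
roll [0.44701269 0.07894091 0.07      ] [[0.419, 0.057, 0.055], [0.434, 0.076, 0.071], [0.466, 0.094, 0.075]]
roll [0.44132324 0.08636077 0.07      ] [[0.423, 0.057, 0.045], [0.441, 0.078, 0.062], [0.46, 0.096, 0.07]]
```

View pics/out.png

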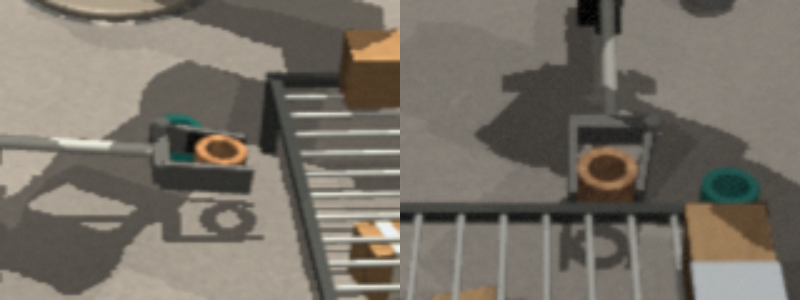

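The roll is held clear of the bench: ring at (222,150) in the left crop, (608,170) in the right. The tool sags about 5° nose down in the pads, so I firm the grip, level it and lift.

```bash

python3 -m jog '{"dp":[[0,0,0],[0,0,0],[0,0,-0.02],[0,0,-0.02],[0,0,-0.02],[0,0,0]],"dr":[[0,0,0],[0,2.3,0],[0,2.3,0],[0,0,0],[0,0,0],[0,0,0]],"fingers":[-0.5,-0.5,-0.5,-0.5,-0.5,-0.5]}' 50
python3 - <<'E'
from held import *
held(.012)
o=arm.observe(); print(o['position'],o['orientation'],o['finger_gap'],R.from_euler('xyz',o['orientation']).inv().apply([0,0,-1]))
E
```

```text
t: 17.15
position: [0.4448, -0.1668, 0.1355]
orientation: [3.137, -0.069, 1.572]
contact_force: [0.2, -0.2, 0.4]
finger_gap: 0.0212
gripper_force: 0.0
scene 166 d [-0.1742  0.1728  0.1043 -1.3468  0.7197] med 0.002 origin [0.2698 0.0066 0.2318] jaws [0.4533 0.0487 0.0855]
side 32 d [-0.2067  0.1559 -0.0297 -1.2871  0.055 ] med 0.0005 origin [ 0.2366 -0.0097  0.0969] jaws [0.4654 0.0574 0.0978]
[ 0.44328885 -0.1656109   0.13312897] [ 3.14104879 -0.07140605  1.5721315 ] 0.021653956060550202 [-7.13453796e-02 -5.42477598e-04  9.97451524e-01]
```

```bash
python3 - <<'E'
from held import *
ims=[]
for c in('scene','side'):
    p,im,d=shot(c); ims.append(im[120:420, 150:550])
    A=cloud(p,d,np.ones(d.shape,bool))
    A=A[(A[:,2]>.008)&(A[:,2]<.055)&(A[:,0]>.37)&(A[:,0]<.53)&(A[:,1]>-.285)&(A[:,1]<.12)]
    for t in (0,):print(fit(lambda P:reacher(P,t),A,[.443,-.165,1.57]))
    for q in arm.cut_out('roll_center',c): 
        P=cloud(p,d,q['region']);print('roll',q['conf'],np.percentile(P,[3,50,97],axis=0).round(3).tolist())
cv2.imwrite('pics/drop.png',np.hstack(ims))
E
```

```text
(array([ 0.4398, -0.1611,  1.5233]), 2245, np.float64(0.0058))
roll 0.54 [[0.452, 0.115, 0.018], [0.488, 0.129, 0.032], [0.5, 0.143, 0.049]]
roll 0.5 [[0.332, 0.035, 0.003], [0.367, 0.048, 0.012], [0.372, 0.065, 0.033]]
(array([ 0.4402, -0.1617,  1.5072]), 1463, np.float64(0.005))
roll 0.8 [[0.329, 0.027, 0.008], [0.347, 0.038, 0.027], [0.367, 0.126, 0.079]]
roll 0.76 [[0.473, 0.118, 0.006], [0.495, 0.147, 0.023], [0.51, 0.157, 0.034]]
roll 0.65 [[0.235, 0.216, 0.002], [0.253, 0.242, 0.022], [0.273, 0.255, 0.031]]
```

View pics/drop.png

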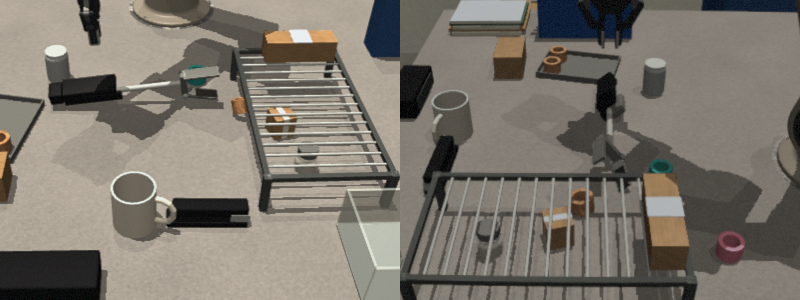

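The reacher slipped out of the fingers and has dropped in front of the shelf. The roll is now at the shelf's front edge, about (0.49, 0.14). I rise, level the gripper and measure how both lie by fitting full poses.

```bash

python3 -m jog '{"dp":[[0,0,-0.03],[0,0,-0.03],[0,0,-0.03],[0,0,-0.03],[0,0,0],[0,0,0]],"dr":[[0,-2,0],[0,-2.1,0],[0,0,0],[0,0,0],[0,0,0],[0,0,0]],"fingers":[1,1,1,1,1,1]}' 40
cat > six.py <<'E'
from held import *
def grab(save=None):
    out={};ims={}
    for c in('scene','side','wrist'):
        p,im,d=shot(c,save and save+c); A=cloud(p,d,np.ones(d.shape,bool)); 
        out[c]=A[(A[:,2]>.006)&(A[:,2]<.12)]
    return out
def fit6(Q,t,x0,y0,yaw0):
    res=[]
    for r0 in(0,np.pi/2,-np.pi/2,np.pi):
      for t in t if isinstance(t,(list,tuple)) else [t]:
        v0=[x0,y0,.005 if abs(r0)<.1 else .03,yaw0,0,r0]
        f=lambda v:reacher((Q-v[:3])@R.from_euler('ZYX',v[3:]).as_matrix(),t)
        r=least_squares(f,v0,loss='soft_l1',f_scale=.003,x_scale=[.01]*3+[.1]*3,diff_step=1e-4)
        res.append((round(r.cost*1e3,2),np.median(np.abs(f(r.x))).round(4),t,r.x.round(4)))
    return sorted(res,key=lambda a:a[0])
E
python3 - <<'E'
from six import *
C=grab('dr_')
# reacher cloud: along the observed axis, above bench
for c,A in C.items():
    m=(A[:,0]>.385)&(A[:,0]<.51)&(A[:,1]>-.275)&(A[:,1]<.108)
    Q=A[m]; Q=Q[::max(1,len(Q)//1500)]
    print(c,len(Q),np.percentile(Q,[2,50,98],axis=0).round(3).tolist())
    for r in fit6(Q,0,.44,-.163,1.52): print(r)
    m=(A[:,0]>.45)&(A[:,0]<.53)&(A[:,1]>.109)&(A[:,1]<.17)&(A[:,2]<.06)
    print('roll',np.percentile(A[m],[2,50,98],axis=0).round(3).tolist() if m.sum() else 0, fit(ring,A[m],[.49,.137],.006,.045) if m.sum()>20 else '')
o=arm.observe();print(o['position'],o['orientation'],o['t'])
E
```

```text
t: 18.05
position: [0.4432, -0.1687, 0.2528]
orientation: [-3.142, -0.0, 1.573]
contact_force: [-0.7, 0.9, -0.0]
finger_gap: 0.0857
gripper_force: 0.0
scene 2810 [[0.432, -0.264, 0.007], [0.481, -0.146, 0.026], [0.508, 0.085, 0.047]]
(np.float64(6.58), np.float64(0.0013), 0, array([ 4.6250e-01, -1.7240e-01,  7.0000e-04,  1.5167e+00, -1.2000e-03,
       -2.8000e-03]))
(np.float64(10.21), np.float64(0.0019), 0, array([ 4.7720e-01, -1.7130e-01,  1.3000e-03,  1.5574e+00, -4.1000e-03,
       -6.4600e-02]))
(np.float64(15.2), np.float64(0.0025), 0, array([ 0.4739, -0.1654,  0.0519,  1.6101,  0.0897, -3.2716]))
(np.float64(15.2), np.float64(0.0025), 0, array([ 0.4739, -0.1653,  0.0518,  1.6101,  0.0895,  3.0109]))
roll [[0.479, 0.114, 0.007], [0.509, 0.13, 0.023], [0.52, 0.146, 0.033]] (array([0.4966, 0.1357]), 314, np.float64(0.001))
side 1662 [[0.431, -0.26, 0.007], [0.465, -0.128, 0.024], [0.503, 0.087, 0.045]]
(np.float64(1.83), np.float64(0.001), 0, array([ 4.6070e-01, -1.7310e-01, -1.5000e-03,  1.5165e+00, -4.0000e-03,
        6.0000e-03]))
(np.float64(7.42), np.float64(0.0024), 0, ar
[... 297 characters left out ...]
], [0.496, 0.143, 0.023], [0.511, 0.156, 0.03]] (array([0.4893, 0.138 ]), 442, np.float64(0.0015))
wrist 1739 [[0.439, -0.265, 0.007], [0.467, -0.162, 0.023], [0.486, 0.007, 0.045]]
(np.float64(4.37), np.float64(0.0011), 0, array([ 0.4827, -0.1743,  0.0181,  1.5321,  0.0178, -1.5838]))
(np.float64(6.0), np.float64(0.0019), 0, array([ 0.443 , -0.1713,  0.02  ,  1.4794,  0.0441,  0.7499]))
(np.float64(6.64), np.float64(0.002), 0, array([ 0.4643, -0.1697,  0.0514,  1.6044,  0.067 ,  2.8138]))
(np.float64(9.68), np.float64(0.0019), 0, array([ 0.4389, -0.169 ,  0.0274,  1.4864,  0.0266,  1.3868]))
roll 0 
[ 0.44254901 -0.16841098  0.25161152] [-3.13897959e+00 -1.63719755e-03  1.57232771e+00] 18.2
```

The tool landed flat and upright at (0.4615, -0.1727) with yaw 1.517, and the roll lies flat near the shelf front. The likely cause is that the fingers held the bars too high, since the pads stand farther back when open. I check where the fingertips really are and locate the roll again.

```bash
python3 - <<'E'
from six import *
o=arm.observe();g=o['position']
for c in('scene','side'):
    p,im,d=shot(c); A=cloud(p,d,np.ones(d.shape,bool))
    G=A[(abs(A[:,0]-g[0])<.07)&(abs(A[:,1]-g[1])<.025)&(A[:,2]>g[2]-.03)]
    for s in(-1,1):
        H=G[(s*(G[:,0]-g[0])>.03)]; print(c,'finger lowest rel tcp',np.percentile(H[:,2],[0,1,3,6]).round(4)-g[2].round(4) if len(H) else 0)
    for q in arm.cut_out('roll_center',c):
        X=at_z(p,q['xy'],.02)[0]
        if abs(X[0]-.493)<.03 and abs(X[1]-.137)<.04:
            P=cloud(p,d,cv2.erode(q['region'].astype('uint8'),np.ones((2,2)))>0); P=P[P[:,2]<.036]
            print('roll',X.round(3),fit(ring,P,[.493,.137],.004,.034), np.percentile(P[P[:,2]>.026],[3,50,97],axis=0).round(3).tolist())
    for n in('gap_carton','gap_jar'):
        for q in arm.cut_out(n,c)[:1]:
            P=cloud(p,d,q['region']);P=P[P[:,2]<.06];print(n,np.percentile(P,[3,50,97],axis=0).round(3).tolist())
E
python3 to.py 0.4623 -0.1577 0.08 1.5166
```

```text
scene finger lowest rel tcp [0.048  0.0485 0.0499 0.0517]
scene finger lowest rel tcp [0.0463 0.0509 0.0583 0.0667]
roll [0.509 0.131 0.02 ] (array([0.4965, 0.1355]), 299, np.float64(0.0011)) [[0.48, 0.116, 0.027], [0.507, 0.128, 0.03], [0.519, 0.142, 0.033]]
gap_carton [[0.428, 0.022, 0.003], [0.437, 0.057, 0.018], [0.447, 0.089, 0.03]]
gap_jar [[0.628, 0.215, 0.004], [0.655, 0.23, 0.037], [0.664, 0.251, 0.058]]
side finger lowest rel tcp [0.0486 0.052  0.0569 0.0639]
side finger lowest rel tcp [0.0461 0.0527 0.0579 0.0648]
gap_carton [[0.505, 0.186, 0.003], [0.529, 0.221, 0.045], [0.554, 0.231, 0.051]]
gap_jar [[0.622, 0.22, 0.005], [0.64, 0.246, 0.042], [0.658, 0.254, 0.056]]
dp [0.011  0.0191 0.173 ] dp after turn [0.0121 0.0185 0.173 ] dr [-0.01 -0.01  3.19] t 18.6 F [0.  0.  0.7] gap 0.0851 gf 0.0
```

```bash
python3 - <<'E'
from h import *
o=arm.observe();g=np.array(o['position'])
p,im,d=shot('side')
for z in(0,.013,.03,.048): print(z,pix(p,[g+[.048,0,z],g+[0,0,z],g+[-.048,0,z]]).round(0).tolist())
u=pix(p,[g+[0,0,.03]])[0].astype(int)
print(u); G=im.mean(2)[u[1]-36:u[1]+36,u[0]-45:u[0]+45]; D=d[u[1]-36:u[1]+36,u[0]-45:u[0]+45]
for i in range(0,72,3): print(u[1]-36+i,' '.join('%2d'%(v//10) for v in G[i,::3]),'|',' '.join('%2d'%(v*20) for v in D[i,::3]))
E
```

```text
0 [[336.0, 126.0], [361.0, 126.0], [385.0, 127.0]]
0.013 [[336.0, 120.0], [361.0, 120.0], [385.0, 120.0]]
0.03 [[336.0, 112.0], [361.0, 112.0], [386.0, 112.0]]
0.048 [[336.0, 103.0], [361.0, 103.0], [386.0, 103.0]]
[360 111]
75  9  9  8  2  1  7  8  1  2  0  2  9  9  5  6  8  8  5  4  9  9  2  0  1  2  9  7  2  1  7 | 50 50 50 19 19 50 50 20 19 19 19 50 51 19 19 50 50 19 19 50 50 19 19 19 20 50 50 19 19 50
78  9  9  8  1  1  2  2  1  0  2  9  9  9  9  9 10  9  9  9  9  9  9  3  0  1  1  1  2  1  7 | 51 51 50 19 19 19 19 19 19 19 50 51 50 50 50 51 50 50 50 50 50 50 19 19 19 20 19 19 19 19
81  9  9  9  1  0  1  2  0  2  9  9  9  9  9  9  9  9  9  9  9  9  9  9  2  1  1  1  1  1  8 | 51 51 51 19 19 20 19 19 19 51 51 51 51 50 50 50 50 51 50 51 51 51 50 19 19 19 19 19 19 50
84  9  9  9  9  8  4  0  1  7  9  9  9  9  9  9  9  9  9  9  9  9  9  9  4  0  0  3  9  9  9 | 51 51 51 51 51 20 20 19 20 51 51 51 50 51 51 51 51 51 51 50 51 51 50 20 19 19 20 51 51 51
87  9  9  9  9  9  9  0  6  7  9  9  9  9  9  9  9  9  9  9  9  9  9  9  4  6  1  9  9  9  9 | 51 51 51 51 51 51 20 20 51 51 51 51 51 5
[... 2879 characters left out ...]
 3  3  2  3  3  2  3  3  3  2 12 12 12 12 12 12 12 | 29 29 29 29 29 29 29 29 29 29 29 29 29 29 29 29 29 29 29 29 29 29 29 32 32 32 32 32 32 32
138  3  2  2  3  3  3  3  3  2  2  2  3  3  3  3  3  2  2  3  2  3  3  3 12 12 12 12 12 12 12 | 29 29 29 29 29 29 29 29 29 29 29 29 29 29 29 29 29 29 29 29 29 29 29 32 32 32 32 32 32 32
141  2  3  2  3  3  2  3  3  3  3  3  3  2  3  3  2  3  3  2  3  2  2  3 12 12 12 12 12 12 12 | 29 29  0 29 29 29 29 29 29 29 29 29 29 29 29 29 29 29 29 29 29 29 29 32 32 32 32 32 32 32
144  3  3  2  3  3  3  3  3  3  3  3  3  2  2  3  3  3  3  2  2  3  3  4 12 12 12 12 12 12 12 | 29 29 29 29 29 29 29 29 29 29 29 29 29 29 29 29 29 29 29 29 29 29 29 31 31 31 31 31 31 31
```

The side image puts the open fingertips about 40 mm above the reported TCP. I use the last picture to check this on the stored grasp images.

```bash
python3 - <<'E'
from h import *
p=arm.camera_params('side')
out=[]
for f,g in[('h2side',[.4453,-.1658,.0167]),('h3side',[.4448,-.1619,.0757]),('dr_side',[.4426,-.1684,.2516])]:
    im=cv2.imread(f'pics/{f}.png'); u=pix(p,[g])[0].round().astype(int)
    c=im[u[1]-62:u[1]+26,u[0]-38:u[0]+38].copy(); c=cv2.resize(c,None,fx=3.4,fy=3.4,interpolation=cv2.INTER_CUBIC)
    for dz,col in((0,(0,0,255)),(.0187,(0,255,0)),(.045,(255,255,0))):
        v=pix(p,[np.array(g)+[0,0,dz]])[0][1]; y=int((v-u[1]+62)*3.4); cv2.line(c,(0,y),(40,y),col,1); cv2.line(c,(215,y),(258,y),col,1)
    out.append(c)
cv2.imwrite('pics/tips.png',np.hstack(out))
E
```

```text
(no output)
```

View pics/tips.png

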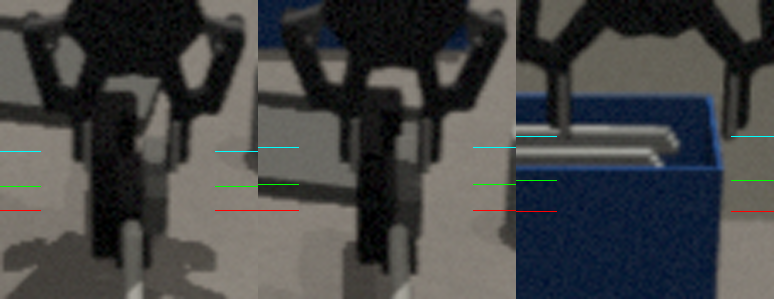

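The picture shows the finger ends (rows 130–165) well above the TCP mark (row 211) in all three cases, so the first grip was only on the top edge of the bars. I grasp again about 20 mm deeper, stepping down while watching the force.

```bash

python3 -m jog '{"dp":[[0,0,0.01],[0.012,0.0185,0.03],[0,0,0.04],[0,0,0.04],[0,0,0.04],[0,0,0.04],[0,0,0.03],[0,0,0.01]],"dr":[[0,0,3.2],[0,0,0],[0,0,0],[0,0,0],[0,0,0],[0,0,0],[0,0,0],[0,0,0]],"fingers":[1,1,1,1,1,1,1,1]}' 20
python3 -m jog '{"dp":[[0,0,0.006],[0,0,0]],"dr":[[0,0,0],[0,0,0]],"fingers":[1,1]}'
python3 -m jog '{"dp":[[0,0,0.005],[0,0,0]],"dr":[[0,0,0],[0,0,0]],"fingers":[1,1]}'
python3 -m jog '{"dp":[[0,0,0.005],[0,0,0]],"dr":[[0,0,0],[0,0,0]],"fingers":[1,1]}'
python3 to.py 0.4623 -0.1577 -0.015 1.5166
```

```text
t: 19.45
position: [0.4606, -0.1569, 0.0105]
orientation: [-3.137, -0.002, 1.516]
contact_force: [-0.3, -0.2, 1.0]
finger_gap: 0.0855
gripper_force: 0.0
t: 19.65
position: [0.4628, -0.1581, 0.0076]
orientation: [3.141, 0.0, 1.516]
contact_force: [-0.7, 0.1, 0.5]
finger_gap: 0.085
gripper_force: 0.0
t: 19.85
position: [0.4629, -0.158, 0.0028]
orientation: [3.14, 0.001, 1.517]
contact_force: [-0.3, 0.4, 0.3]
finger_gap: 0.0854
gripper_force: 0.0
t: 20.05
position: [0.4623, -0.1577, -0.0029]
orientation: [3.142, -0.0, 1.516]
contact_force: [0.3, 0.1, -0.1]
finger_gap: 0.0856
gripper_force: 0.0
dp [0.     0.     0.0121] dp after turn [0.     0.     0.0121] dr [ 0.   -0.01 -0.01] t 20.05 F [ 0.3  0.1 -0.1] gap 0.0856 gf 0.0
```

```bash
python3 - <<'E'
from six import *
o=arm.observe();g=o['position']
for c in('scene','side'):
    p,im,d=shot(c,'low_'+c); A=cloud(p,d,np.ones(d.shape,bool))
    L=local(A,g[0],g[1],1.5166)
    for s in(-1,1):
        m=(s*L[:,1]>.036)&(s*L[:,1]<.062)&(abs(L[:,0])<.014)&(L[:,2]<.1)
        z=L[m,2]; dark=None
        print(c,s,np.histogram(z,bins=np.arange(-.006,.1,.006))[0])
E
```

```text
scene -1 [30 80  0  0  0  0  0  0 13 15 29 28 26 20  6  1 12]
scene 1 [0 0 0 0 0 0 0 0 1 9 5 5 5 2 2 0 0]
side -1 [59 26  0  0  0  0  0  0  4 13 18 17 14 17 13 18 40]
side 1 [63 21  0  0  0  0  0  0  7 10 15 14 16 16 12 16 41]
```

Both cameras agree: the open finger ends are at z ≈ 0.042 while the TCP reads -0.003. I go down another 27 mm in steps.

```bash

python3 -m jog '{"dp":[[0,0,0.008],[0,0,0.006],[0,0,0]],"dr":[[0,0,0],[0,0,0],[0,0,0]],"fingers":[1,1,1]}' 20
python3 -m jog '{"dp":[[0,0,0.005],[0,0,0.004],[0,0,0.003],[0,0,0]],"dr":[[0,0,0],[0,0,0],[0,0,0],[0,0,0]],"fingers":[1,1,1,1]}'
python3 -c "
from six import *
g=arm.observe()['position']
for c in('scene','side'):
    p,im,d=shot(c); A=cloud(p,d,np.ones(d.shape,bool)); L=local(A,g[0],g[1],1.5166)
    for s in(-1,1):
        m=(s*L[:,1]>.036)&(s*L[:,1]<.062)&(abs(L[:,0])<.014)&(L[:,2]<.1); print(c,s,np.histogram(L[m,2],bins=np.arange(-.006,.1,.006))[0])
"
```

```text
t: 20.45
position: [0.4616, -0.1574, -0.0179]
orientation: [-3.14, -0.001, 1.516]
contact_force: [-0.6, 0.4, 0.2]
finger_gap: 0.0857
gripper_force: 0.0
t: 20.85
position: [0.4621, -0.1576, -0.0293]
orientation: [-3.141, -0.0, 1.516]
contact_force: [-0.3, -0.2, -0.1]
finger_gap: 0.0854
gripper_force: 0.0
scene -1 [34 81  0  3 11 24 22 22 30  9  0  1 14  1  6  3  0]
scene 1 [0 0 0 0 0 0 4 5 5 4 0 0 0 0 0 0 0]
side -1 [60 24  0  0  7 17 14 15 17 19 14 20 45 19 21  8  4]
side 1 [62 24  0  0  6 15 17 13 15 16 13 24 50 19 18 11  6]
```

```bash

python3 -m jog '{"dp":[[0,0,0.003],[0,0,0],[0,0,0],[0,0,0],[0,0,0],[0,0,0],[0,0,0]],"dr":[[0,0,0],[0,0,0],[0,0,0],[0,0,0],[0,0,0],[0,0,0],[0,0,0]],"fingers":[0.5,0.25,0.18,0.14,0.11,0.09,0.09]}' 20
python3 -m jog '{"dp":[[0,0,-0.005],[0,0,0],[0,0,0]],"dr":[[0,0,0],[0,0,0],[0,0,0]],"fingers":[0.09,0.09,0.09]}'
python3 - <<'E'
from six import *
import held as H
for c in('scene','side'):
    p,im,d=shot(c); A=cloud(p,d,np.ones(d.shape,bool))
    L=local(A,.4615,-.1727,1.5166)
    m=(A[:,2]>.006)&(L[:,2]<.055)&(L[:,0]>-.115)&(L[:,0]<.285)&(abs(L[:,1])<.075)&((L[:,0]>.05)|((L[:,0]<-.03)&(abs(L[:,1])<.04)))
    print(c,fit6(A[m],.003,.4615,-.1727,1.5166)[0])
E
python3 to.py 0.4623 -0.1577 -0.027 1.5166
```

```text
t: 21.65
position: [0.4634, -0.158, -0.0313]
orientation: [3.139, 0.0, 1.516]
contact_force: [4.4, 3.4, 6.2]
finger_gap: 0.0468
gripper_force: 13.2
t: 21.95
position: [0.4616, -0.1576, -0.0272]
orientation: [-3.14, -0.0, 1.516]
contact_force: [0.2, 0.5, -3.1]
finger_gap: 0.0467
gripper_force: 11.3
scene (np.float64(5.15), np.float64(0.0018), 0.003, array([ 0.4726, -0.1692,  0.0049,  1.5432, -0.0048, -0.0293]))
side (np.float64(0.67), np.float64(0.0008), 0.003, array([ 4.5880e-01, -1.7300e-01,  1.0000e-03,  1.5122e+00, -1.2800e-02,
        1.2500e-02]))
dp [ 0.      0.0005 -0.0002] dp after turn [ 0.      0.0005 -0.0002] dr [-0.07 -0.03 -0.01] t 22.05 F [-0.3 -0.3 -2.1] gap 0.0468 gf 11.3
```

```bash
python3 - <<'E'
from six import *
for c in('scene','side','side'):
    p,im,d=shot(c)
    for q in arm.cut_out('roll_center',c):
        X=at_z(p,q['xy'],.02)[0]
        if abs(X[0]-.493)<.035 and abs(X[1]-.137)<.045:
            P=cloud(p,d,q['region']); P=P[(P[:,2]<.036)&(P[:,2]>.004)]
            T=P[P[:,2]>.0255]
            print(c,X.round(3),[fit(ring,P,s,.004,.036) for s in([.489,.137],[.497,.137])],'top',np.percentile(T,[2,50,98],axis=0).round(3).tolist(),np.percentile(P,[1,99],axis=0).round(3).tolist())
            # circle fit with outer-silhouette of the lower wall
            W=P[P[:,2]<.024]; r=least_squares(lambda v:np.hypot(W[:,0]-v[0],W[:,1]-v[1])-.022,[.492,.135],loss='soft_l1',f_scale=.002); print('wall',r.x.round(4),len(W))
E
```

```text
scene [0.513 0.133 0.02 ] [(array([0.4964, 0.1356]), 286, np.float64(0.0012)), (array([0.4964, 0.1356]), 286, np.float64(0.0012))] top [[0.48, 0.115, 0.026], [0.507, 0.127, 0.03], [0.519, 0.141, 0.033]] [[0.479, 0.115, 0.006], [0.521, 0.146, 0.033]]
wall [0.4983 0.1376] 169
side [0.496 0.139 0.02 ] [(array([0.4897, 0.139 ]), 456, np.float64(0.0013)), (array([0.4972, 0.1402]), 456, np.float64(0.0013))] top [[0.475, 0.114, 0.026], [0.497, 0.137, 0.029], [0.51, 0.156, 0.031]] [[0.473, 0.114, 0.004], [0.511, 0.156, 0.031]]
wall [0.4931 0.1346] 254
side [0.492 0.138 0.02 ] [(array([0.489 , 0.1374]), 453, np.float64(0.0015)), (array([0.4972, 0.1402]), 453, np.float64(0.0013))] top [[0.475, 0.114, 0.026], [0.496, 0.138, 0.029], [0.51, 0.154, 0.031]] [[0.473, 0.114, 0.005], [0.511, 0.156, 0.031]]
wall [0.4922 0.1351] 259
```

```bash

python3 -m jog '{"dp":[[0,0.011,0],[0,0.01,0],[0,0,0],[0.012,0,0],[0.012,0,-0.0005],[0.012,0,0],[0,0,0],[0,0,0]],"dr":[[0,-0.5,0],[0,0,0],[0,0,0],[0,0,0],[0,0,0],[0,0,0],[0,0,0],[0,0,0]],"fingers":[0.09,0.09,0.09,0.09,0.09,0.09,0.09,0.09]}'
cat > meas.py <<'E'
from six import *
import sys
t=float(sys.argv[1]); x0,y0,yaw0=map(float,sys.argv[2:5])
for c in('scene','side'):
    p,im,d=shot(c); A=cloud(p,d,np.ones(d.shape,bool)); L=local(A,x0,y0,yaw0)
    m=(A[:,2]>.006)&(L[:,2]<.055)&(L[:,0]>-.115)&(L[:,0]<.285)&(abs(L[:,1])<.075)&(((L[:,0]>.05)&(abs(L[:,1])<np.where(L[:,0]<.17,.02,.07)))|((L[:,0]<-.03)&(abs(L[:,1])<.04)))
    rl=None
    for q in arm.cut_out('roll_center',c):
        X=at_z(p,q['xy'],.02)[0]
        if abs(X[0]-.495)<.035 and abs(X[1]-.137)<.045:
            P=cloud(p,d,q['region']); P=P[(P[:,2]<.036)&(P[:,2]>.004)]
            rl=P; print('roll ext',np.percentile(P,[1,99],axis=0).round(3).tolist(),fit(ring,P,[.495,.135],.004,.036)[0])
    Q=A[m]
    if rl is not None: Q=Q[np.hypot(Q[:,0]-.495,Q[:,1]-.135)>.025]
    b=fit6(Q[Q[:,2]<.06],t,x0,y0,yaw0)[0]; M=R.from_euler('ZYX',b[3][3:]).as_matrix(); print(c,b,'jaws',(b[3][:3]+M@[.238,0,.014]).round(4))
E
python3 meas.py .003 .482 -.139 1.512; python3 to.py .482 -.139 -.027 1.512
```

```text
t: 23.15
position: [0.4853, -0.1224, -0.0266]
orientation: [3.141, 0.009, 1.518]
contact_force: [0.5, -0.3, -2.1]
finger_gap: 0.0469
gripper_force: 11.2
roll ext [[0.479, 0.114, 0.004], [0.528, 0.148, 0.033]] [0.4965 0.1355]
scene (np.float64(5.33), np.float64(0.0017), 0.003, array([ 0.4888, -0.1324,  0.0054,  1.5333,  0.0055, -0.0088])) jaws [0.4976 0.1055 0.0181]
roll ext [[0.473, 0.114, 0.005], [0.512, 0.156, 0.031]] [0.4951 0.1325]
side (np.float64(0.73), np.float64(0.0008), 0.003, array([ 0.4828, -0.1383,  0.002 ,  1.514 , -0.003 ,  0.0123])) jaws [0.4965 0.0993 0.0167]
dp [-0.0158 -0.0025  0.0005] dp after turn [-0.0158 -0.0024  0.0004] dr [0.01 0.5  0.23] t 23.35 F [-0.1 -0.6 -3.1] gap 0.0467 gf 11.2
```

```bash

python3 -m jog '{"dp":[[0.01,0,0],[0.01,0,-0.0005],[0.01,0,0],[0.005,0,0],[0,0,0]],"dr":[[0,0,0],[0,0,0],[0,0,0],[0,0,0],[0,0,0]],"fingers":[0.09,0.09,0.09,0.09,0.09]}'
python3 meas.py .003 .485 -.103 1.512
python3 -m jog '{"dp":[[0,0,0],[0,0,0],[0,0,0],[0,0,0],[0,0,0],[0,0,0],[0,0,0]],"dr":[[0,0,0],[0,0,0],[0,0,0],[0,0,0],[0,0,0],[0,0,0],[0,0,0]],"fingers":[0.05,0,-0.05,-0.1,-0.15,-0.2,-0.3]}' 42
python3 -m jog '{"dp":[[0,0,0],[0,0,0],[0,0,0]],"dr":[[0,0,0],[0,0,0],[0,0,0]],"fingers":[-0.3,-0.3,-0.3]}' 
python3 meas.py .011 .485 -.103 1.512
```

```text
t: 23.85
position: [0.4871, -0.087, -0.0265]
orientation: [-3.141, 0.009, 1.518]
contact_force: [0.1, -0.6, -2.8]
finger_gap: 0.0469
gripper_force: 11.2
roll ext [[0.477, 0.114, 0.011], [0.52, 0.146, 0.034]] [0.4968 0.1355]
scene (np.float64(5.13), np.float64(0.0017), 0.003, array([ 0.4973, -0.0979,  0.0057,  1.5607,  0.005 , -0.0158])) jaws [0.4995 0.1402 0.0185]
roll ext [[0.473, 0.116, 0.005], [0.512, 0.156, 0.031]] [0.4951 0.1325]
side (np.float64(0.95), np.float64(0.0007), 0.003, array([ 0.4847, -0.1028,  0.0019,  1.513 , -0.0031, -0.0046])) jaws [0.4984 0.1348 0.0166]
t: 24.75
position: [0.4873, -0.0881, -0.0264]
orientation: [3.141, 0.009, 1.516]
contact_force: [0.1, -1.5, -2.4]
finger_gap: 0.0376
gripper_force: 43.2
t: 25.05
position: [0.4873, -0.0881, -0.0264]
orientation: [3.141, 0.009, 1.516]
contact_force: [-0.4, -0.7, -2.4]
finger_gap: 0.0378
gripper_force: 43.2
roll ext [[0.478, 0.113, 0.01], [0.521, 0.145, 0.033]] [0.4995 0.1341]
scene (np.float64(5.2), np.float64(0.0018), 0.011, array([ 0.4932, -0.0992,  0.0045,  1.5617,  0.0056, -0.0303])) jaws [0.4949 0.1389 0.0172]
roll ext [[0.479, 0.111, 0.005], [0.517, 0.155, 0.031]] [0.4916 0.1353]
side (np.float64(1.12), np.float64(0.0008), 0.011, array([ 4.809e-01, -1.026e-01,  7.000e-04,  1.518e+00, -4.700e-03,
       -5.300e-03])) jaws [0.4934 0.135  0.0158]
```

The clamp is firm at a 37.8 mm gap. I draw out and lift gently.

```bash

python3 -m jog '{"dp":[[-0.005,0,0],[-0.01,0,0],[-0.012,0,0],[-0.012,0,0],[-0.012,0,0],[-0.009,0,0],[-0.005,0,0],[0,0,0]],"dr":[[0,0,0],[0,0,0],[0,0,0],[0,0,0],[0,0,0],[0,0,0],[0,0,0],[0,0,0]],"fingers":[-0.3,-0.3,-0.3,-0.3,-0.3,-0.3,-0.3,-0.3]}'
python3 -m jog '{"dp":[[0,0,-0.003],[0,0,-0.006],[0,0,-0.01],[0,0,-0.012],[0,0,-0.012],[0,0,-0.006],[0,0,0]],"dr":[[0,0,0],[0,0,0],[0,0,0],[0,0,0],[0,0,0],[0,0,0],[0,0,0]],"fingers":[-0.3,-0.3,-0.3,-0.3,-0.3,-0.3,-0.3]}'
cat > heldnow.py <<'E'
from six import *
import sys
t,dz,back=map(float,sys.argv[1:4])   # squeeze; tcp z above underside; tcp ahead of origin
for c in('scene','side'):
    p,im,d=shot(c); o=arm.observe(); g=o['position']; yaw=o['orientation'][2]; f=np.array([np.cos(yaw),np.sin(yaw)])
    O=g[:2]-back*f; z0=g[2]-dz; A=cloud(p,d,np.ones(d.shape,bool)); L=local(A,O[0],O[1],yaw); L[:,2]-=z0
    fr=(L[:,0]>.05)&(L[:,0]<.275)&(abs(L[:,1])<np.where(L[:,0]<.17,.02,.05))&(L[:,2]>-.03)&(L[:,2]<.05)
    bk=(L[:,0]<-.03)&(L[:,0]>-.115)&(abs(L[:,1])<.035)&(L[:,2]>-.02)&(L[:,2]<.05)
    roll=None
    for q in arm.cut_out('roll_center',c):
        P=cloud(p,d,q['region']); l=local(P,O[0],O[1],yaw)
        if len(P)>20 and abs(np.median(l[:,0])-.238)<.04 and abs(np.median(l[:,1]))<.04: roll=P; print('roll ext',np.percentile(P,[3,50,97],axis=0).round(3).tolist())
    Q=A[(fr|bk)&(A[:,2]>.01)&(np.hypot(L[:,0]-.238,L[:,1]+.004)>.026)]
    x0=np.r_[O,z0,yaw,0,0]
    f6=lambda v:reacher((Q-v[:3])@R.from_euler('ZYX',v[3:]).as_matrix(),t)
    r=least_squares(f6,x0,loss='soft_l1',f_scale=.003,x_scale=[.01]*3+[.1]*3,diff_step=1e-4); v=r.x
    M=R.from_euler('ZYX',v[3:]).as_matrix(); print(c,len(Q),'pose',v.round(4),'med',np.median(abs(f6(v))).round(4),'jaws',(v[:3]+M@[.238,0,.014]).round(4))
print('tcp',g.round(4),o['orientation'].round(4),'gap',o['finger_gap'].round(4),'gf',o['gripper_force'],'F',np.round(o['contact_force'],1),'t',o['t'])
E
python3 heldnow.py .012 -.029 .0145
```

```text
t: 26.05
position: [0.4836, -0.1538, -0.026]
orientation: [3.141, 0.009, 1.515]
contact_force: [0.5, 0.7, -3.2]
finger_gap: 0.0382
gripper_force: 42.8
t: 26.75
position: [0.4845, -0.1528, 0.0245]
orientation: [3.139, 0.01, 1.517]
contact_force: [-0.4, -0.6, -3.1]
finger_gap: 0.0377
gripper_force: 42.8
roll ext [[0.479, 0.049, 0.064], [0.49, 0.07, 0.08], [0.517, 0.088, 0.083]]
scene 1821 pose [ 0.4815 -0.1665  0.0552  1.5267  0.0082 -0.0019] med 0.0016 jaws [0.492  0.0714 0.0672]
roll ext [[0.476, 0.051, 0.051], [0.495, 0.08, 0.071], [0.514, 0.089, 0.08]]
side 928 pose [ 0.4783 -0.1674  0.0504  1.5293 -0.0021  0.0089] med 0.0009 jaws [0.4883 0.0704 0.0649]Traceback (most recent call last):
  File "heldnow.py", line 18, in <module>
    print('tcp',g.round(4),o['orientation'].round(4),'gap',o['finger_gap'].round(4),'gf',o['gripper_force'],'F',np.round(o['contact_force'],1),'t',o['t'])
                                                           ^^^^^^^^^^^^^^^^^^^^^
AttributeError: 'float' object has no attribute 'round'
```

Now it is held level with the roll in the jaws (top at z ≈ 0.081, underside ≈ 0.052). I raise it and swing round to the tray.

```bash
sed -i "s/o\['finger_gap'\].round(4)/o['finger_gap']/" heldnow.py
python3 -m jog '{"dp":[[0,0,-0.008],[0,0,-0.015],[0,0,-0.02],[0,0,-0.015],[0,0,-0.005],[0,0,0],[0,0,0],[0,0,0]],"dr":[[0,0,0],[0,0,0],[0,0,0],[0,0,0],[0,0,0],[0,0,2],[0,0,4],[0,0,6]],"fingers":[-0.3,-0.3,-0.3,-0.3,-0.3,-0.3,-0.3,-0.3]}'
python3 -m jog '{"dp":[[0,0,0],[0,0,0],[0,0,0],[0,0,0],[0,0,0],[0,0,0],[0,0,0],[0,0,0]],"dr":[[0,0,7],[0,0,7],[0,0,7],[0,0,7],[0,0,7],[0,0,7],[0,0,7],[0,0,7]],"fingers":[-0.3,-0.3,-0.3,-0.3,-0.3,-0.3,-0.3,-0.3]}'
python3 -m jog '{"dp":[[0,0,0],[0,0,0],[0,0,0],[0,0,0],[0,0,0],[0,0,0],[0,0,0],[0,0,0]],"dr":[[0,0,7],[0,0,7],[0,0,7],[0,0,7],[0,0,7],[0,0,7],[0,0,7],[0,0,7]],"fingers":[-0.3,-0.3,-0.3,-0.3,-0.3,-0.3,-0.3,-0.3]}'
python3 -m jog '{"dp":[[0,0,0],[0,0,0],[0,0,0],[0,0,0],[0,0,0],[0,0,0],[0,0,0],[0,0,0]],"dr":[[0,0,7],[0,0,7],[0,0,7],[0,0,7],[0,0,7],[0,0,7],[0,0,5.5],[0,0,4]],"fingers":[-0.3,-0.3,-0.3,-0.3,-0.3,-0.3,-0.3,-0.3]}'
python3 -m jog '{"dp":[[0,0,0],[0,0,0]],"dr":[[0,0,0],[0,0,0]],"fingers":[-0.3,-0.3]}'
python3 heldnow.py .012 -.029 .0145; python3 to.py .476 -.148 .05 -1.55
```

```text
t: 27.75
position: [0.4833, -0.1518, 0.0857]
orientation: [3.141, 0.008, 1.304]
contact_force: [0.1, 0.3, -3.4]
finger_gap: 0.038
gripper_force: 43.0
t: 28.55
position: [0.4832, -0.1517, 0.0855]
orientation: [3.135, 0.004, 0.325]
contact_force: [-0.3, -0.9, -2.7]
finger_gap: 0.038
gripper_force: 43.0
t: 29.35
position: [0.4832, -0.1517, 0.0855]
orientation: [3.134, -0.003, -0.653]
contact_force: [-0.5, 0.3, -2.5]
finger_gap: 0.0379
gripper_force: 43.0
t: 30.15
position: [0.4832, -0.1517, 0.0855]
orientation: [3.14, -0.008, -1.55]
contact_force: [-0.7, -0.5, -3.2]
finger_gap: 0.038
gripper_force: 42.9
t: 30.35
position: [0.4834, -0.1518, 0.0857]
orientation: [3.14, -0.008, -1.545]
contact_force: [-0.4, 0.1, -2.2]
finger_gap: 0.0382
gripper_force: 42.9
roll ext [[0.475, -0.387, 0.13], [0.487, -0.369, 0.144], [0.513, -0.348, 0.147]]
scene 2321 pose [ 0.4889 -0.1349  0.1153 -1.535  -0.0135 -0.0249] med 0.0015 jaws [ 0.4977 -0.3725  0.1325]
side 761 pose [ 0.486  -0.1364  0.1144 -1.5118 -0.005  -0.0483] med 0.0012 jaws [ 0.5007 -0.3739  0.1296]
tcp [ 0.4836 -0.1519  0.0859] [ 3.1407 -0.0084 -1.5455] gap 0.038349993782714684 gf 42.96307146549225 F [-0.7  0.4 -2.6] t 30.5
dp [-0.0044  0.0075  0.036 ] dp after turn [-0.0041  0.0076  0.036 ] dr [ 0.05 -0.49  0.24] t 30.55 F [-0.7 -0.1 -3. ] gap 0.0383 gf 43.0
```

```bash

python3 -m jog '{"dp":[[0,0.008,0],[0,0.009,0],[0,0,0.015],[0,0,0.02],[0,0,0.02],[0,0,0.02],[0,0,0.012],[0,0,0]],"dr":[[0,-0.5,0],[0,0,0],[0,0,0],[0,0,0],[0,0,0],[0,0,0],[0,0,0],[0,0,0]],"fingers":[-0.3,-0.3,-0.3,-0.3,-0.3,-0.3,-0.3,-0.3]}'
python3 heldnow.py .012 -.029 .0145
python3 - <<'E'
from fit import *
for c in('scene','side'):
    p,im,d=shot(c)
    for q in arm.cut_out('roll_center',c):
        P=cloud(p,d,q['region'])
        if len(P)<20: continue
        m=np.median(P,0)
        if abs(m[0]-.477)<.04 and abs(m[1]+.37)<.04:
            z1=np.percentile(P[:,2],95); r=least_squares(lambda v:ring(P-[v[0],v[1],v[2]]),[.477,-.37,z1-.03],loss='soft_l1',f_scale=.002)
            C=r.x; L=local(C[None],*( (.5131,-.370,-.213) if c=='scene' else (.5122,-.3717,-.213)))
            print(c,'roll',C.round(4),'in tray',L.round(4),len(P))
E
```

```text
t: 31.35
position: [0.4652, -0.1519, -0.0021]
orientation: [3.138, 0.002, -1.547]
contact_force: [-0.0, -0.0, -2.5]
finger_gap: 0.0379
gripper_force: 43.2
roll ext [[0.456, -0.385, 0.038], [0.465, -0.371, 0.055], [0.493, -0.349, 0.058]]
scene 2066 pose [ 0.4708 -0.1352  0.0275 -1.5377 -0.0021 -0.0265] med 0.0015 jaws [ 0.4791 -0.373   0.042 ]
side 703 pose [ 0.4663 -0.1367  0.0257 -1.5416  0.0425 -0.0569] med 0.0015 jaws [ 0.474  -0.3749  0.0295]
tcp [ 4.671e-01 -1.527e-01 -1.000e-04] [-3.1410e+00 -5.0000e-04 -1.5466e+00] gap 0.03798413775955471 gf 43.18150877952576 F [-0.2 -0.3 -2.8] t 31.5
scene roll [ 0.4755 -0.37    0.0288] in tray [[-0.0367 -0.008   0.0288]] 247
```

```bash

python3 -m jog '{"dp":[[0,0,0.006],[0,0,0.008],[0,0,0.004],[0,0,0]],"dr":[[0,0,0],[0,0,0],[0,0,0],[0,0,0]],"fingers":[-0.3,-0.3,-0.3,-0.3]}'
python3 -m jog '{"dp":[[0,0,0.002],[0,0,0]],"dr":[[0,0,0],[0,0,0]],"fingers":[-0.3,-0.3]}'
python3 - <<'E'
from fit import *
for c in('scene','side'):
    p,im,d=shot(c)
    for q in arm.cut_out('roll_center',c):
        P=cloud(p,d,q['region'])
        if len(P)<20: continue
        m=np.median(P,0)
        if abs(m[0]-.477)<.04 and abs(m[1]+.37)<.04:
            r=least_squares(lambda v:ring(P-[v[0],v[1],v[2]]),[.477,-.37,.005],loss='soft_l1',f_scale=.002)
            L=local(r.x[None],*( (.5131,-.370,-.213) if c=='scene' else (.5122,-.3717,-.213)))
            print(c,'roll',r.x.round(4),'in tray',L.round(4),len(P),np.percentile(P[:,2],[3,95]))
    A=cloud(p,d,np.ones(d.shape,bool)); L=local(A,.5131,-.370,-.213)
    for y in(-.03,.03):
        Q=L[(np.hypot(L[:,0]-.062,L[:,1]-y)<.022)&(L[:,2]<.05)]; print('fixed roll top',np.percentile(Q[:,2],95))
E
```

```text
t: 32.15
position: [0.4659, -0.152, -0.0199]
orientation: [3.139, 0.001, -1.547]
contact_force: [0.9, 0.0, -3.3]
finger_gap: 0.0381
gripper_force: 43.1
t: 32.35
position: [0.4666, -0.1524, -0.0211]
orientation: [3.141, 0.0, -1.547]
contact_force: [-0.3, 0.2, -3.7]
finger_gap: 0.0381
gripper_force: 43.1
scene roll [ 0.4743 -0.3694  0.0074] in tray [[-0.038  -0.0076  0.0074]] 259 [0.01939018 0.03907137]
fixed roll top 0.034811805184850254
fixed roll top 0.034729175843890986
fixed roll top 0.03322175263346128
fixed roll top 0.03340121404786903
```

```bash

python3 -m jog '{"dp":[[0,0,0.0015],[0,0,0]],"dr":[[0,0,0],[0,0,0]],"fingers":[-0.3,-0.3]}'
python3 -m jog '{"dp":[[0,0,0.0015],[0,0,0]],"dr":[[0,0,0],[0,0,0]],"fingers":[-0.3,-0.3]}'
```

```text
t: 32.75
position: [0.4666, -0.1523, -0.0225]
orientation: [3.141, 0.0, -1.547]
contact_force: [0.8, -0.2, -3.3]
finger_gap: 0.0383
gripper_force: 43.1
t: 32.95
position: [0.4665, -0.1523, -0.0241]
orientation: [3.141, 0.0, -1.547]
contact_force: [0.0, -0.7, -3.2]
finger_gap: 0.0385
gripper_force: 43.1
```

```bash

python3 -m jog '{"dp":[[0,0,0],[0,0,0],[0,0,0],[0,0,0],[0,0,0],[0,0,0],[0,0,0]],"dr":[[0,0,0],[0,0,0],[0,0,0],[0,0,0],[0,0,0],[0,0,0],[0,0,0]],"fingers":[-0.1,-0.05,0,0.04,0.07,0.09,0.09]}' 20
cat > rolls.py <<'E'
from fit import *
for c in('scene','side'):
    p,im,d=shot(c)
    for q in arm.cut_out('roll_center',c):
        P=cloud(p,d,q['region'])
        if len(P)<20: continue
        m=np.median(P,0)
        if abs(m[0]-.477)<.05 and abs(m[1]+.37)<.05:
            r=least_squares(lambda v:ring(P-[v[0],v[1],v[2]]),[.477,-.37,.005],loss='soft_l1',f_scale=.002)
            L=local(r.x[None],*( (.5131,-.370,-.213) if c=='scene' else (.5122,-.3717,-.213)))
            print(c,'roll',r.x.round(4),'in tray',L.round(4),len(P),np.percentile(P[:,2],[3,50,95]).round(4))
E
python3 rolls.py; python3 heldnow.py .0035 -.029 .0145
```

```text
t: 33.65
position: [0.4667, -0.1524, -0.0239]
orientation: [3.141, 0.0, -1.547]
contact_force: [0.5, -0.1, -3.1]
finger_gap: 0.0467
gripper_force: 11.1
scene roll [ 0.4735 -0.3695  0.0039] in tray [[-0.0388 -0.0079  0.0039]] 275 [0.0168 0.0308 0.0354]
roll ext [[0.457, -0.387, 0.018], [0.473, -0.37, 0.031], [0.496, -0.349, 0.036]]
scene 2078 pose [ 0.4683 -0.1363  0.0069 -1.5437 -0.0077 -0.0154] med 0.0015 jaws [ 0.4749 -0.3741  0.0228]
side 678 pose [ 0.466  -0.1376  0.0063 -1.5145 -0.0018 -0.0178] med 0.0012 jaws [ 0.4796 -0.3752  0.0207]
tcp [ 0.4666 -0.1523 -0.0239] [ 3.1409e+00  2.0000e-04 -1.5466e+00] gap 0.04648692082205162 gf 11.109926998615265 F [-0.5 -0.6 -3. ] t 34.0
```

```bash

python3 -m jog '{"dp":[[0,0.002,0],[0,0,-0.003],[0,0,-0.005],[0,0,-0.01],[0,0,-0.015],[0,0,-0.02],[0,0,-0.02],[0,0,0]],"dr":[[0,0,0],[0,0,0],[0,0,0],[0,0,0],[0,0,0],[0,0,0],[0,0,0],[0,0,0]],"fingers":[0.09,0.09,0.09,0.09,0.09,0.09,0.09,0.09]}'
python3 rolls.py; python3 to.py .425 -.115 .05 -0.05
```

```text
t: 34.85
position: [0.4666, -0.1533, 0.0521]
orientation: [-3.137, -0.003, -1.546]
contact_force: [0.3, -0.9, -1.9]
finger_gap: 0.0465
gripper_force: 11.2
scene roll [ 0.4734 -0.3697  0.0039] in tray [[-0.0388 -0.0081  0.0039]] 426 [0.0069 0.0261 0.0349]
dp [-0.038   0.0381 -0.0015] dp after turn [-0.0408 -0.0351 -0.0016] dr [ 6.000e-02  1.200e-01 -8.575e+01] t 35.05 F [ 1.   0.2 -1.6] gap 0.0467 gf 11.2
```

```bash

python3 -m jog '{"dp":[[0,0,-0.015],[0,0,-0.015],[0,0,0],[0,0,0],[0,0,0],[0,0,0],[0,0,0],[0,0,0]],"dr":[[0,0,0],[0,0,0],[0,0,-3],[0,0,-6],[0,0,-7],[0,0,-7],[0,0,-7],[0,0,-7]],"fingers":[0.09,0.09,0.09,0.09,0.09,0.09,0.09,0.09]}'
python3 -m jog '{"dp":[[0,0,0],[0,0,0],[0,0,0],[0,0,0],[0,0,0],[0,0,0],[0,0,0],[0,0,0]],"dr":[[0,0,-7],[0,0,-7],[0,0,-7],[0,0,-7],[0,0,-7],[0,0,-7],[0,0,-4],[0,0,-2.7]],"fingers":[0.09,0.09,0.09,0.09,0.09,0.09,0.09,0.09]}'
python3 -m jog '{"dp":[[-0.014,-0.012,0.01],[-0.014,-0.012,0.02],[-0.013,-0.011,0.02],[0,0,0.02],[0,0,0.015],[0,0,0]],"dr":[[0,0,0],[0,0,0],[0,0,0],[0,0,0],[0,0,0],[0,0,0]],"fingers":[0.09,0.09,0.09,0.09,0.09,0.09]}'
python3 heldnow.py .0035 -.029 .0145
```

```text
t: 35.85
position: [0.464, -0.1521, 0.0779]
orientation: [3.14, 0.003, -0.896]
contact_force: [1.5, -0.3, -2.4]
finger_gap: 0.0466
gripper_force: 11.1
t: 36.65
position: [0.464, -0.1521, 0.0779]
orientation: [-3.14, 0.003, -0.048]
contact_force: [-0.1, 0.8, -2.3]
finger_gap: 0.0465
gripper_force: 11.4
t: 37.25
position: [0.4235, -0.1144, -0.0081]
orientation: [-3.139, 0.006, -0.051]
contact_force: [-1.1, 0.7, -2.4]
finger_gap: 0.0467
gripper_force: 11.4
scene 926 pose [ 0.4102 -0.109   0.0216 -0.0523 -0.0093  0.0048] med 0.0009 jaws [ 0.6477 -0.1215  0.0378]
side 1954 pose [ 0.4102 -0.1151  0.023  -0.0392 -0.0063 -0.0321] med 0.0014 jaws [ 0.6479 -0.124   0.0385]
tcp [ 0.4257 -0.1155 -0.0058] [-3.1415e+00  7.0000e-04 -5.0800e-02] gap 0.046346318494120534 gf 11.384869068861008 F [ 0.  -0.2 -2.2] t 37.4
```

```bash

python3 -m jog '{"dp":[[0,0,0.008],[0,0,0.008],[0,0,0.003],[0,0,0]],"dr":[[0,0,0],[0,0,0],[0,0,0],[0,0,0]],"fingers":[0.09,0.09,0.09,0.09]}'
python3 -m jog '{"dp":[[0,0,0.002],[0,0,0]],"dr":[[0,0,0],[0,0,0]],"fingers":[0.09,0.09]}'
python3 -m jog '{"dp":[[0,0,0.0015],[0,0,0]],"dr":[[0,0,0],[0,0,0]],"fingers":[0.09,0.09]}'
```

```text
t: 37.85
position: [0.425, -0.1152, -0.0255]
orientation: [-3.141, 0.002, -0.051]
contact_force: [-0.1, -0.2, -2.6]
finger_gap: 0.0464
gripper_force: 11.4
t: 38.05
position: [0.4255, -0.1154, -0.027]
orientation: [-3.142, 0.001, -0.051]
contact_force: [0.3, -0.4, -2.2]
finger_gap: 0.0465
gripper_force: 11.4
t: 38.25
position: [0.4255, -0.1154, -0.0284]
orientation: [-3.142, 0.001, -0.051]
contact_force: [-0.0, -0.9, -3.0]
finger_gap: 0.0463
gripper_force: 11.4
```

```bash

python3 -m jog '{"dp":[[0,0,0.0015],[0,0,0]],"dr":[[0,0,0],[0,0,0]],"fingers":[0.09,0.09]}'
python3 -m jog '{"dp":[[0,0,0.0015],[0,0,0]],"dr":[[0,0,0],[0,0,0]],"fingers":[0.09,0.09]}'
```

```text
t: 38.45
position: [0.4254, -0.1154, -0.03]
orientation: [-3.142, 0.001, -0.051]
contact_force: [-0.2, 0.1, -3.1]
finger_gap: 0.0466
gripper_force: 11.4
t: 38.65
position: [0.4256, -0.1154, -0.0313]
orientation: [3.142, 0.0, -0.051]
contact_force: [0.2, -0.3, -0.8]
finger_gap: 0.0466
gripper_force: 11.3
```

The bench is taking the weight, so I open and back straight up.

```bash

python3 -m jog '{"dp":[[0,0,0],[0,0,0],[0,0,0],[0,0,0],[0,0,0],[0,0,0],[0,0,0],[0,0,0]],"dr":[[0,0,0],[0,0,0],[0,0,0],[0,0,0],[0,0,0],[0,0,0],[0,0,0],[0,0,0]],"fingers":[0.14,0.18,0.25,0.4,0.7,1,1,1]}'
python3 -m jog '{"dp":[[0,0,-0.01],[0,0,-0.03],[0,0,-0.04],[0,0,-0.04],[0,0,-0.04],[0,0,-0.04],[0,0,-0.02],[0,0,0]],"dr":[[0,0,0],[0,0,0],[0,0,0],[0,0,0],[0,0,0],[0,0,0],[0,0,0],[0,0,0]],"fingers":[1,1,1,1,1,1,1,1]}'
python3 - <<'E'
from six import *
for c in('scene','side'):
    p,im,d=shot(c,'end_'+c); A=cloud(p,d,np.ones(d.shape,bool)); L=local(A,.411,-.114,-.05)
    Q=A[(A[:,2]>.006)&(A[:,2]<.06)&(L[:,0]>-.11)&(L[:,0]<.28)&(abs(L[:,1])<.07)]
    print(c,fit6(Q,0.,.411,-.114,-.05)[0])
    for n in ['gap_carton','gap_jar','mug','ink_box','stapler','can']:
        for q in arm.cut_out(n,c)[:1]:
            P=cloud(p,d,q['region']); print(n,np.round(q['xy']),np.percentile(P,[3,50,97],axis=0).round(3).tolist())
E
python3 rolls.py
```

```text
t: 39.45
position: [0.4255, -0.1154, -0.0314]
orientation: [-3.142, 0.001, -0.051]
contact_force: [-0.5, -0.1, -0.5]
finger_gap: 0.0858
gripper_force: 0.0
t: 40.25
position: [0.4271, -0.116, 0.1923]
orientation: [3.139, -0.006, -0.051]
contact_force: [0.3, -0.2, 0.3]
finger_gap: 0.0854
gripper_force: 0.0
scene (np.float64(2.4), np.float64(0.001), 0.0, array([ 4.117e-01, -1.118e-01,  1.000e-04, -5.430e-02, -5.200e-03,
        5.900e-03]))
gap_carton [434. 243.] [[0.517, 0.174, 0.003], [0.551, 0.2, 0.045], [0.627, 0.231, 0.079]]
gap_jar [457. 277.] [[0.638, 0.216, 0.01], [0.654, 0.23, 0.038], [0.663, 0.248, 0.058]]
mug [286. 326.] [[0.734, -0.119, 0.009], [0.791, -0.084, 0.055], [0.807, -0.027, 0.086]]
ink_box [124. 297.] [[0.656, -0.424, 0.005], [0.713, -0.369, 0.058], [0.723, -0.317, 0.063]]
stapler [365. 334.] [[0.758, -0.019, 0.005], [0.781, 0.043, 0.036], [0.787, 0.103, 0.047]]
can [206. 184.] [[0.32, -0.288, 0.006], [0.354, -0.264, 0.053], [0.363, -0.243, 0.078]]
side (np.float64(5.33), np.float64(0.0012), 0.0, array([ 0.411 , -0.1156, -0.0015, -0.0468, -0.0043, -0.0141]))
gap_carton [312. 348.] [[0.505, 0.185, 0.001], [0.528, 0.221, 0.046], [0.554, 0.274, 0.077]]
gap_jar [238. 356.] [[0.622, 0.216, -0.001], [0.638, 0.246, 0.044], [0.658, 0.27, 0.077]]
mug [201. 237.] [[0.731, -0.124, 0.004], [0.764, -0.063, 0.057], [0.8, -0.022, 0.085]]
ink_box [257. 181.] [[0.649, -0.421, 0.004], [0.682, -0.326, 0.053], [0.718, -0.317, 0.062]]
can [403. 198.] [[0.313, -0.285, 0.005], [0.337, -0.251, 0.05], [0.358, -0.243, 0.076]]
scene roll [ 0.4737 -0.3698  0.0042] in tray [[-0.0386 -0.0081  0.0042]] 443 [0.0057 0.0258 0.035 ]
side roll [ 0.4728 -0.3717  0.0024] in tray [[-0.0385 -0.0083  0.0024]] 278 [0.0058 0.0241 0.0329]
```

The reacher is lying flat, the roll is in the tray, and the other loose things have not moved, so I hand in.

```bash
python3 -c "
from plant import arm
print(arm.sign_off())"
```

```text
the job is handed in; nothing more can be done
None
```

I've handed the job in: the roll is flat in the tray's free end and the reacher is flat and released in front of the shelf, after one mid-task drop of both (first grip too high), then a deeper re-grip.

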